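Change over the burn-in box and start the run

TASK

Move the finished power-supply modules out of the burn-in box and lay them side by side in the black tray, and put every module waiting on the bench into the box, one to a bay, all of them flat and right way up. When that is done shut the lid right down, then slide the bolt fully home through the lid's staple, then push the rotary switch in and turn it clockwise past its safety stop to on, letting it spring back out there; leave the other things on the bench where they are.

Things in the scene. Friction and masses are not known exactly. Their poses are not given: they have to be found in the camera images.
- console: Burn-in box, fixed: grey case 170 (x) x 390 (y) mm, origin centre of underside, x away from the robot, y left, yaw within 0.15. Right part: open chamber, inside x -0.070..0.070, y -0.169..0.033, floor 10 mm up, walls 60 mm high, three 22 mm high dividers make four bays. Left part (y above 0.039): closed deck 60 mm high with bolt and switch. Lid hinge along the right end.
- bay0 (a point): Floor centre of bay 0 (0 at the hinge end to 3 by the deck, 51 mm apart). A bay is 48 mm wide (console y) and 140 mm long (console x): one module lies lengthwise in it, 5 mm to spare each side, anywhere along it.
- bay1 (a point): Floor centre of bay 1 (0 at the hinge end to 3 by the deck, 51 mm apart). A bay is 48 mm wide (console y) and 140 mm long (console x): one module lies lengthwise in it, 5 mm to spare each side, anywhere along it.
- bay2 (a point): Floor centre of bay 2 (0 at the hinge end to 3 by the deck, 51 mm apart). A bay is 48 mm wide (console y) and 140 mm long (console x): one module lies lengthwise in it, 5 mm to spare each side, anywhere along it.
- bay3 (a point): Floor centre of bay 3 (0 at the hinge end to 3 by the deck, 51 mm apart). A bay is 48 mm wide (console y) and 140 mm long (console x): one module lies lengthwise in it, 5 mm to spare each side, anywhere along it.
- new0: Waiting power-supply module, finned aluminium brick 54 (x) x 38 (y) x 32 (z) mm, 0.11 to 0.22 kg, black base, black terminal strip on top at its -x end. Origin: centre of underside. Starts flat on the bench left of the console, any yaw. Two or three of new0..new2 are present (an absent one has no pose from the start). Goes into any free bay.
- new1: Waiting power-supply module, finned aluminium brick 54 (x) x 38 (y) x 32 (z) mm, 0.11 to 0.22 kg, black base, black terminal strip on top at its -x end. Origin: centre of underside. Starts flat on the bench left of the console, any yaw. Two or three of new0..new2 are present (an absent one has no pose from the start). Goes into any free bay.
- new2: Waiting power-supply module, finned aluminium brick 54 (x) x 38 (y) x 32 (z) mm, 0.11 to 0.22 kg, black base, black terminal strip on top at its -x end. Origin: centre of underside. Starts flat on the bench left of the console, any yaw. Two or three of new0..new2 are present (an absent one has no pose from the start). Goes into any free bay.
- done0: Finished module, just like the waiting ones (54 x 38 x 32 mm, origin centre of underside), found in bay 0 of the box, lengthwise, centred to 6 mm. One or two of done0..done2 are present. Goes on to the tray.
- done1: Finished module, just like the waiting ones (54 x 38 x 32 mm, origin centre of underside), found in bay 1 of the box, lengthwise, centred to 6 mm. One or two of done0..done2 are present. Goes on to the tray.
- done2: Finished module, just like the waiting ones (54 x 38 x 32 mm, origin centre of underside), found in bay 2 of the box, lengthwise, centred to 6 mm. One or two of done0..done2 are present. Goes on to the tray.
- tray: Shallow black tray, fixed, 140 (x) x 140 (y) mm, left of the console, origin centre of underside, yaw within 0.06: floor 3 mm thick, walls 3 mm thick and 12 mm high. Room for two modules side by side, their length along the tray's x, at y -0.032 and +0.032.
- lid (a joint): Lid angle: 0 shut, 1.75 to 2.0 as found (open, leaning out over the right end). Hinge axis along console x at console y -0.190, z 0.062, in the lid's underside; panel 235 mm hinge to edge, 158 wide, 6 thick. Stiff hinge (0.4 N m) stays where left; 3 to 4 N on the outer face moves it. On that face: 28 mm tall knob at x +0.055, 195 mm from the hinge; 23 mm tall wire staple mid-edge for the bolt.
- bolt (a joint): Travel of the lid bolt, m: 0 to 0.004 drawn back (as found), 0.030 home at its end stop; it slides to the chamber (console -y). Friction 4 N. Home, its 8 mm rod passes through the staple over the lid's edge; the lid must be flat down first. Until about 0.020 its tail blocks the switch from turning.
- bolt_grip (a point): Middle of the bolt's black grip, a block 22 (console x) x 12 (console y) x 28 (z) mm that stands upright on the deck: its top is 14 mm above this point, its foot 14 mm below.
- switch (a joint): Turn of the rotary switch, rad: 0 off (as found 0 to 0.05), grows clockwise seen from above, end stop at 1.3 (on). Sprung out it is stopped at about 0.15; pushed in by 6.5 mm or more it passes under the safety stop, and beyond about 0.87 it springs out by itself when let go and stays on. Friction 0.03 N m.
- switch_press (a joint): How far the switch is pushed in (down), m: 0 sprung out, 0.008 fully in. Spring force 3.6 N at first, 8.4 N fully in.
- switch_grip (a point): Middle of the switch's bar grip, on its vertical axis: black bar 46 x 14 mm, 28 mm high (top 14 mm above this point, foot 14 mm below), on a round skirt of 48 mm diameter that fingertips may press on. At 0 the bar lies along console x; the point's x axis runs along the bar and turns with it.
- reel: Bystander: small solder reel, 36 mm diameter, 23 mm high, beside the modules. Origin: centre of its underside.
- flux_bottle: Bystander: white bottle, 40 mm diameter, 95 mm high, at the far side. Origin: centre of its underside.
- meter: Bystander: black hand-held multimeter 85 x 160 x 36 mm lying beyond the console. Origin: centre of its underside.
- screwdriver: Bystander: screwdriver 170 mm long, lying at the far left. Origin: under its middle.
- brush: Bystander: small brush 170 mm long, lying at the near right. Origin: under its middle.
- tape: Bystander: roll of tape, 64 mm diameter, 19 mm high, at the near left. Origin: centre of its underside.
Mind the look-alikes: they are no part of the job. What is shaped like the new1 but red is not meant.

How it is judged:
By the outcome, as a careful person would: the job done as asked, in the order asked, and still so for the second after the job is handed in, with the robot touching nothing.
Of new0, new1, new2 only 2 to 3 are there at a start; the rules pass over those that are not, and their reading is None.
Of done0, done1, done2 only 1 to 2 are there at a start; the rules pass over those that are not, and their reading is None.
At some moment in a run one of new0, new1, new2 may be knocked a few centimetres aside while the robot is not near it.
It also fails if it takes over 210 s, if anything falls off the work surface, if the arm or the gripper's body presses on something with over 40 N, if the wrist force passes 120 N, or if a joint passes its speed limit or range.

ROBOT

A 7-joint arm with a two-finger parallel gripper is mounted at the origin on the work surface. World frame = base frame: x ahead of the robot, y to its left, z up, the work surface at z = 0. Lengths are in m, angles in rad, forces in N, time in s.
With the tool pointing down it reaches from about 0.425 to 0.875 m from the base axis. Payload 8.4 kg.
Tool frame: the origin (TCP) lies between the finger pads; the fingertips stand 22 mm ahead of it and the grasp point (between the pads) lies 3 mm ahead of it; z points along the fingers, y is the direction in which the jaws open and shut (so a half turn about z gives the same grasp; the last joint's range is limited). The gripper opens to 85 mm and grips with 20 to 120 N. Pads are 22 mm wide; open, the fingers measure 114 mm over their backs; the gripper's body (76 mm by 85 mm) begins 54 mm behind the grasp point. The pads swing forward as they close: fully open they stand 13 mm farther back than shut.
Start: joints at [-1.397, 0.333, 0.04, 1.465, -0.013, 1.343, -0.059], TCP at [0.175, 0.626, 0.253] pointing down, gripper open.
Joint ranges: [-2.58, 2.58], [-0.38, 2.09], [-1.3, 1.39], [0.25, 2.4], [-1.5, 4.64], [0.08, 2.09], [-2.65, 2.65]. Speed limits (rad/s): [2.22, 2.22, 2.79, 2.79, 3.14, 3.14, 3.14].

INTERFACE

Orientations are given as a unit quaternion [w, x, y, z].
In Python, from bench import get_obs, snapshot, camera_params, hand_in gives the robot as it stands.
- The arm moves only by the tool servo_tool, never from a script. Its argument "increments" is a list of rows, each an object with "grip": the closure, from 0 (fully open) to 1 (shut); "offset": the shift along the world's x, y, z in mm, a list of three; "turn": the turn, a rotation vector about the world's x, y, z in degrees, a list of three. A call has 1 to 8 rows; each row is the pose to reach, as a shift and turn from the pose commanded when the call began; what a row does not reach only later rows make up. A row lasts 1/10 s, in which the tool goes at most 50 mm and 8.59 degrees, less where a joint would pass 70% of its speed; a pose out of reach is approached as far as the arm can. A call with a gripper value outside its range is refused whole. The fingers move at their own pace and stop on an object; "grip_force" is the grip in N (left out, the last holds). Time passes only in rows, so rows that repeat a pose let the fingers close. It gives the time, the measured TCP pose, the force and the opening at its end, in the units of the state.
- get_obs(): the state, without advancing time (a new reading comes with each control period).
- snapshot(name): name is "scene" or "top" or "wrist"; returns (picture, depth): 384x512x3 uint8, blue, green, red; 384x512 float32, m along the optical axis (not along the pixel's ray), 0 where there is no reading.
- camera_params(name): a dict with "camera_matrix" (3x3 intrinsics, pixels), "distortion" ([k1, k2, p1, p2, k3] as OpenCV has them; the pictures are not rectified), "R" (3x3) and "t" (3): a world point X has camera coordinates R X + t. Camera axes: x right, y down, z forward; pixel columns grow to the right and rows downward; lengths in m; the calibration is good to about 2 mm. A picture is of the moment at which its call begins: read the wrist's pose just before it. camera_params takes no time and is no camera call; for the wrist camera it gives the pose at the moment of the call.
- hand_in(): hands the job in, once; it reports no verdict.
The state is a dict: "time_s": time; "joint_positions": joint angles; "joint_vel": joint speeds; "effort": joint torques, N m; "tool_pos": TCP position; "tool_rot": TCP orientation; "wrist_force": force on the tool from outside, world axes, zero at the start; "moment": the same for the moment, N m; "finger_gap": finger opening in m.
Only numpy, scipy, OpenCV 4.12 (cv2) and the standard library are available. Lean on these libraries where they do the work, as an engineer would, in place of code of your own. Each camera call takes 0.05 s, during which the arm holds its last target. There are 200 camera calls.

## Working session

There is one attempt and no reset: what is moved stays moved. The work goes in short steps, Python scripts to look and compute and a tool call to move; the robot and the scene stay as the last step left them, time stands still between calls to the robot, and variables do not carry over. Pictures are saved under pics/ and viewed, about 12 in all and at most 16, crops included, and the job is handed in when it is done.

Besides the shell and the picture viewer there is one more tool, called after "Request:" as name(argument=value, ...) on one line, values as JSON. servo_tool: Moves the arm, as the interface text tells. Its arguments: {"type":"object","properties":{"increments":{"type":"array","items":{"type":"object","properties":{"grip":{"type":"number"},"offset":{"type":"array","items":{"type":"number"}},"turn":{"type":"array","items":{"type":"number"}}}}},"grip_force":{"type":"number"}},"required":["increments"]}

```bash
mkdir -p pics; ls; cat > h.py <<'E'
import numpy as np, cv2
from bench import get_obs, snapshot, camera_params, hand_in
def cloud(name):
    cp=camera_params(name); img,d=snapshot(name)
    K=np.array(cp["camera_matrix"]);D=np.array(cp["distortion"]);R=np.array(cp["R"]);t=np.array(cp["t"])
    h,w=d.shape
    u,v=np.meshgrid(np.arange(w),np.arange(h))
    p=cv2.undistortPoints(np.stack([u,v],-1).reshape(-1,1,2).astype(np.float64),K,D).reshape(h,w,2)
    P=np.dstack([p[...,0]*d,p[...,1]*d,d])
    W=(P-t)@R
    W[d==0]=np.nan
    return img,d,W
E
python3 - <<'E'
from h import *
import pprint
pprint.pprint(get_obs())
for n in ("scene","top"):
    img,d,W=cloud(n); cv2.imwrite(f"pics/{n}0.png",cv2.resize(img,(800,600))); np.savez(f"{n}0.npz",img=img,d=d,W=W)
    cp=camera_params(n); print(n, (-np.array(cp["R"]).T@np.array(cp["t"])).round(3), np.array(cp["R"]).round(2).tolist(), np.array(cp["camera_matrix"]).round(0).tolist(), (d==0).mean())
E
```

```text
pics
{'effort': array([ 8.63610444e-05, -6.58548689e+01,  1.36543963e+00, -4.05557907e+01,
        1.67778757e-02,  1.24652975e-02,  3.03997024e-05]),
 'finger_gap': 0.08577136769862478,
 'joint_positions': array([-1.39719997,  0.33391261,  0.03990268,  1.4662642 , -0.01338101,
        1.34331132, -0.05848805]),
 'joint_vel': array([-0.0011843 , -0.00081117, -0.00046496, -0.00034766, -0.00067674,
       -0.00023097, -0.00013619]),
 'moment': array([0.01104432, 0.02233707, 0.02259125]),
 'time_s': 0.0,
 'tool_pos': array([0.17506163, 0.62554533, 0.25242401]),
 'tool_rot': array([-4.17896558e-05,  1.35989548e-01,  9.90709937e-01, -8.13735856e-04]),
 'wrist_force': array([ 0.15781724, -0.17727627,  0.29248711])}
scene [ 1.277 -0.728  0.992] [[0.68, 0.73, 0.02], [0.5, -0.44, -0.75], [-0.54, 0.52, -0.67]] [[411.0, 0.0, 254.0], [0.0, 411.0, 199.0], [0.0, 0.0, 1.0]] 0.022435506184895832
top [ 0.442 -0.005  1.265] [[-0.02, -1.0, 0.01], [-1.0, 0.02, -0.07], [0.07, -0.01, -1.0]] [[419.0, 0.0, 248.0], [0.0, 419.0, 197.0], [0.0, 0.0, 1.0]] 0.004155476888020833
```

View pics/top0.png

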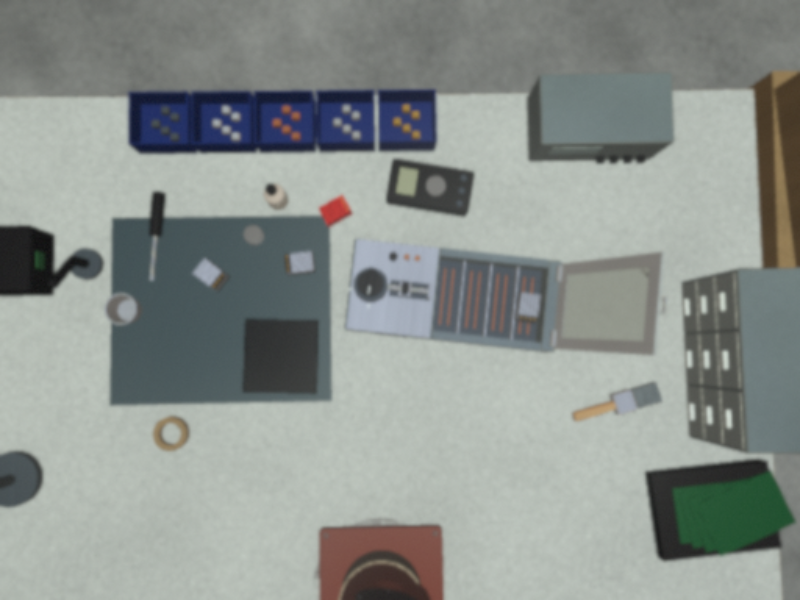

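View pics/scene0.png

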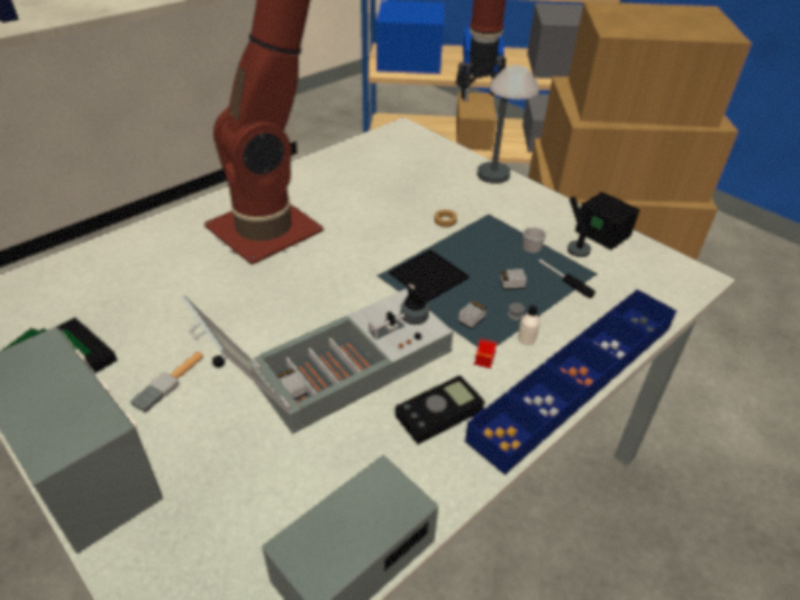

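The top view shows one finished module in bay 0 at (530,305). Two waiting modules are at (210,272) and (300,262), with the reel at (253,235), and the black tray is at (280,355). The red look-alike is at (335,210). The console deck with switch and bolt is around (390,285), and the lid is open to the right. Next I'll get rough world poses.

```bash
cat >> h.py <<'E'
def rect(W,mask,name=""):
    """min-area rectangle (world xy) of masked points"""
    pts=W[mask][:,:2]; pts=pts[np.isfinite(pts).all(1)].astype(np.float32)
    (c,s,a)=cv2.minAreaRect(pts*1000)
    print(name,"c",np.round(c,1),"size",np.round(s,1),"ang",round(a,1),"n",len(pts)); return c,s,a
def raycast(name,uv,z,cp=None):
    cp=cp or camera_params(name)
    K=np.array(cp["camera_matrix"]);D=np.array(cp["distortion"]);R=np.array(cp["R"]);t=np.array(cp["t"])
    p=cv2.undistortPoints(np.array(uv,float).reshape(-1,1,2),K,D).reshape(-1,2)
    d=np.c_[p,np.ones(len(p))]@R; C=-R.T@t
    return C+d*((z-C[2])/d[:,2])[:,None]
E
python3 - <<'E'
from h import *
f=np.load("top0.npz"); img,W=f["img"],f["W"]; Z=W[...,2]
hsv=cv2.cvtColor(img,cv2.COLOR_BGR2HSV)
def at(u,v): 
    u,v=int(u*.64),int(v*.64); print((u,v),W[v,u].round(3),img[v,u],hsv[v,u])
for p in [(210,272),(300,262),(253,235),(530,305),(280,355),(335,210),(370,285),(370,320),(395,290),(415,290),(405,288),(450,240),(500,300),(273,190),(121,308),(155,210),(150,260),(610,310)]: at(*p)
X,Y=W[...,0],W[...,1]
m=(Z>.02)&(Z<.045)
n,l,s,c=cv2.connectedComponentsWithStats(m.astype(np.uint8))
for i in range(1,n):
    if s[i,4]>40: 
        rect(W,l==i,f"{c[i]/.64}")
deck=(abs(Z-.06)<.008)&(X>.4)&(X<.65)&(abs(Y)<.4)
n,l,s,c=cv2.connectedComponentsWithStats(deck.astype(np.uint8)); i=1+np.argmax(s[1:,4]); rect(W,l==i,"case top")
tr=(img.max(2)<60)&(Z<.02)&(X>.2)&(X<.5)&(Y>0.05)&(Y<.35)
n,l,s,c=cv2.connectedComponentsWithStats(tr.astype(np.uint8)); i=1+np.argmax(s[1:,4]); rect(W,l==i,"tray")
E
```

```text
(134, 174) [0.598 0.317 0.023] [181 168 160] [109  30 181]
(192, 167) [0.616 0.146 0.024] [171 160 152] [107  28 171]
(161, 150) [0.668 0.237 0.027] [119 122 121] [ 40   6 122]
(339, 195) [ 0.525 -0.286  0.04 ] [161 152 146] [108  24 161]
(179, 227) [0.439 0.188 0.006] [54 54 53] [90  5 54]
(214, 134) [0.712 0.078 0.033] [ 57  62 186] [  1 177 186]
(236, 182) [0.558 0.014 0.134] [97 97 92] [90 13 97]
(236, 204) [0.502 0.016 0.058] [191 178 168] [107  31 191]
(252, 185) [ 0.555 -0.031  0.073] [134 132 128] [100  11 134]
(265, 185) [ 0.554 -0.068  0.078] [148 150 144] [ 80  10 150]
(259, 184) [ 0.555 -0.05   0.098] [70 70 68] [90  7 70]
(288, 153) [ 0.658 -0.144 -0.002] [179 187 180] [ 56  11 187]
(320, 192) [ 0.537 -0.237  0.007] [98 93 90] [109  21  98]
(174, 121) [0.737 0.186 0.098] [49 50 50] [30  5 50]
(77, 197) [ 0.534  0.492 -0.   ] [167 162 155] [103  18 167]
(99, 134) [0.718 0.419 0.026] [39 40 40] [30  6 40]
(96, 166) [ 0.627  0.438 -0.003] [112 109 100] [ 98  27 112]
(390, 198) [ 0.505 -0.384  0.186] [140 150 146] [ 42  17 150]
[410.66316794  98.23473282] c [923.1 -76.3] siz
[... 1305 characters left out ...]
315.5] size [54.2 35.7] ang 51.1 n 222
[513.13770325 299.28607724] c [ 534.5 -233.4] size [155.3 142.2] ang 82.8 n 615
[690.02555031 359.19811321] c [ 420.8 -583.6] size [298.6  15.3] ang 0.4 n 477
[118.70377219 308.04363905] c [530.7 475.5] size [56.6 58.1] ang 89.1 n 169
[ 17.28977273 477.94318182] c [219.8 662.2] size [94.8 69.7] ang 1.5 n 275
[689.77849393 502.59055646] c [ 141.2 -618.3] size [161.  226.6] ang 6.1 n 2143
[761.86393805 543.53567478] c [  72.  -688.6] size [31.9 95.4] ang 21.1 n 226
[380.67835366 559.07012195] c [52.1 -3.2] size [135.7  46. ] ang 85.3 n 123
case top c [ 545.  -142.2] size [391.3 173.2] ang 82.8 n 4013
tray c [435.9 187.2] size [134.7 125.9] ang 89.1 n 1476
```

```bash
cat >> h.py <<'E'
C0=np.array([545.,-142.2]); YAW=-7.2   # console centre mm, yaw deg
def con(x,y):
    a=np.deg2rad(YAW); return C0+[x*np.cos(a)-y*np.sin(a), x*np.sin(a)+y*np.cos(a)]
def tocon(p):
    a=np.deg2rad(YAW); d=np.asarray(p)-C0; return np.array([d[...,0]*np.cos(a)+d[...,1]*np.sin(a), -d[...,0]*np.sin(a)+d[...,1]*np.cos(a)]).T
def tyaw(o=None):
    o=o or get_obs(); w,x,y,z=o["tool_rot"]; return np.rad2deg(np.arctan2(1-2*(x*x+z*z),2*(x*y-w*z)))
def go(x,y,z,yaw=None,lab=""):
    o=get_obs(); p=o["tool_pos"]*1000; t=0 if yaw is None else (yaw-tyaw(o)+90)%180-90
    print(lab,"offset",(np.array([x,y,z])-p).round(1),"turn",round(t,1),"| yaw",round(tyaw(o),1),"q",o["joint_positions"].round(2))
E
python3 - <<'E'
from h import *
f=np.load("top0.npz"); img,W=f["img"],f["W"]; Z=W[...,2]
c=tocon(W[...,:2]*1000)if 0 else None
P=W[...,:2].reshape(-1,2)*1000; T=tocon(P).reshape(*Z.shape,2); x,y=T[...,0],T[...,1]
def rc(m,n):
    pts=T[m].astype(np.float32); print(n,cv2.minAreaRect(pts),"med",np.median(pts,0).round(1),"z",np.median(Z[m]).round(4),len(pts), "lo",pts.min(0).round(0),"hi",pts.max(0).round(0))
rc((Z>.03)&(Z<.05)&(abs(x)<66)&(y>-167)&(y<30),"done")
rc((Z>.075)&(abs(x)<80)&(y>50)&(y<110),"bolt")
rc((Z>.09)&(abs(x)<80)&(y>50)&(y<115),"boltgrip")
rc((Z>.07)&(abs(x)<80)&(y>120)&(y<190),"switch")
rc((Z>.1)&(abs(x)<80)&(y>120)&(y<190),"switchbar")
rc((Z>.1)&(abs(x)<90)&(y<-190)&(y>-350),"lid")
for n in range(4): print(n,con(0,-144.5+51*n))
go(500,300,400,-7.2)
E
```

```text
done ((0.35576629638671875, -90.67140197753906), (153.5201873779297, 128.2362823486328), 89.42041778564453) med [  -6.7 -137.8] z 0.0362 311 lo [ -65. -167.] hi [ 65. -14.]
bolt ((-4.324976921081543, 79.62686157226562), (24.519519805908203, 59.0842399597168), 3.1825952529907227) med [-1.6 87.5] z 0.0835 87 lo [-15.  50.] hi [ 10. 110.]
boltgrip ((-0.6241703033447266, 74.26661682128906), (19.26219940185547, 48.14474105834961), 6.535859107971191) med [-1.5 91.9] z 0.0977 35 lo [-12.  50.] hi [10. 98.]
switch ((8.465007781982422, 142.2626953125), (61.41352844238281, 93.1419677734375), 38.11069107055664) med [ -4.2 154.2] z 0.1011 381 lo [-32. 120.] hi [ 61. 186.]
switchbar ((-1.03871488571167, 155.2880096435547), (43.827728271484375, 45.52314758300781), 51.856101989746094) med [ -2.1 155.2] z 0.1055 211 lo [-26. 132.] hi [ 22. 178.]
lid ((-0.10247039794921875, -255.3513641357422), (104.84184265136719, 160.7815704345703), 89.98976135253906) med [  -0.6 -253.2] z 0.2005 3539 lo [ -80. -308.] hi [  80. -203.]
0 [ 526.88934775 -285.56057434]
1 [ 533.28134266 -234.96272457]
2 [ 539.67333757 -184.36487481]
3 [ 546.06533249 -133.76702504]
 offset [ 325.  -325.6  147.5] turn -81.6 | yaw 74.4 q [-1.4   0.33  0.04  1.47 -0.01  1.34 -0.06]
```

Request:
servo_tool(increments=[{"grip":0,"offset":[40,-40,50]},{"grip":0,"offset":[325,-325,150],"turn":[0,0,-80]},{"grip":0,"offset":[325,-325,150],"turn":[0,0,-80]},{"grip":0,"offset":[325,-325,150],"turn":[0,0,-80]},{"grip":0,"offset":[325,-325,150],"turn":[0,0,-80]},{"grip":0,"offset":[325,-325,150],"turn":[0,0,-80]},{"grip":0,"offset":[325,-325,150],"turn":[0,0,-80]},{"grip":0,"offset":[325,-325,150],"turn":[0,0,-80]}])

```text
invalid input
```

Request:
servo_tool(increments=[{"grip":0,"offset":[40,-40,50],"turn":[0,0,0]},{"grip":0,"offset":[325,-325,150],"turn":[0,0,-80]},{"grip":0,"offset":[325,-325,150],"turn":[0,0,-80]},{"grip":0,"offset":[325,-325,150],"turn":[0,0,-80]},{"grip":0,"offset":[325,-325,150],"turn":[0,0,-80]},{"grip":0,"offset":[325,-325,150],"turn":[0,0,-80]},{"grip":0,"offset":[325,-325,150],"turn":[0,0,-80]},{"grip":0,"offset":[325,-325,150],"turn":[0,0,-80]}], grip_force=40)

```text
time_s: 0.9
tool_pos: [0.4411, 0.3591, 0.3802]
tool_rot: [-0.0, 0.617, 0.787, -0.0]
wrist_force: [1.2, 1.1, -0.5]
finger_gap: 0.0855
```

Request:
servo_tool(increments=[{"grip":0,"offset":[90,-550,0],"turn":[0,0,-28]},{"grip":0,"offset":[90,-550,0],"turn":[0,0,-28]},{"grip":0,"offset":[90,-550,0],"turn":[0,0,-28]},{"grip":0,"offset":[90,-550,0],"turn":[0,0,-28]},{"grip":0,"offset":[90,-550,0],"turn":[0,0,-28]},{"grip":0,"offset":[90,-550,0],"turn":[0,0,-28]},{"grip":0,"offset":[90,-550,0],"turn":[0,0,-28]},{"grip":0,"offset":[90,-550,0],"turn":[0,0,-28]}])

```text
time_s: 1.7
tool_pos: [0.5044, -0.0359, 0.3798]
tool_rot: [-0.0, 0.787, 0.617, 0.0]
wrist_force: [1.3, -0.0, 0.2]
finger_gap: 0.0855
```

```bash
python3 - <<'E'
from h import *
go(533,-215,380,-7.2)
E
```

```text
offset [  28.6 -179.1    0.2] turn 6.6 | yaw -13.8 q [-0.76 -0.04  0.73  1.63  0.03  1.55 -0.27]
```

Request:
servo_tool(increments=[{"grip":0,"offset":[29,-179,0],"turn":[0,0,6.6]},{"grip":0,"offset":[29,-179,0],"turn":[0,0,6.6]},{"grip":0,"offset":[29,-179,0],"turn":[0,0,6.6]},{"grip":0,"offset":[29,-179,0],"turn":[0,0,6.6]},{"grip":0,"offset":[29,-179,0],"turn":[0,0,6.6]}])

```text
time_s: 2.2
tool_pos: [0.5324, -0.2184, 0.3794]
tool_rot: [0.001, 0.753, 0.658, -0.001]
wrist_force: [-0.3, -0.1, -0.6]
finger_gap: 0.0854
```

```bash
python3 - <<'E'
from h import *
go(533,-215,380,-7.2)
img,d,W=cloud("wrist"); np.savez("w1.npz",img=img,W=W); cv2.imwrite("pics/w1.png",cv2.resize(img,(800,600)))
Z=W[...,2]; T=tocon(W[...,:2].reshape(-1,2)*1000).reshape(*Z.shape,2); x,y=T[...,0],T[...,1]
print(np.isfinite(Z).mean(), np.nanmin(x),np.nanmax(x),np.nanmin(y),np.nanmax(y))
m=(Z>.032)&(Z<.05)&(abs(x)<55)&(y>-167)&(y<25)
n,l,s,c=cv2.connectedComponentsWithStats(m.astype(np.uint8))
for i in range(1,n):
    if s[i,4]>200: print(cv2.minAreaRect(T[l==i].astype(np.float32)),s[i],np.median(Z[l==i]))
m=(abs(Z-.060)<.006)&(abs(x)<100)&(y>-215)&(y<220)
q=T[m]; 
# case outer edges along x for slices of y, and inner edges
for yy in range(-180,200,30):
    k=m&(abs(y-yy)<4)
    if k.sum()>20: print(yy,np.percentile(x[k],[1,99]).round(1))
E
```

```text
offset [0.6 3.4 0.6] turn 0.4 | yaw -7.6 q [-0.49  0.19  0.96  1.48 -0.15  1.55  0.32]
0.9958089192708334 -495.313746931272 1177.4801597862865 -1151.1304293299418 105.8189415202267
((-5.208320617675781, -145.49778747558594), (41.57959747314453, 51.24485778808594), 88.37004089355469) [239 170  37  28 943] 0.041485113999537485
-180 [-82.5  83.1]
-150 [-84.6  84.3]
-120 [-84.   84.3]
-90 [-84.7  85.2]
-60 [-84.7  84.8]
-30 [-84.7  84.4]
0 [-85.2  85.2]
30 [-84.3  84.9]
60 [-82.3  81.9]
90 [-83.   81.6]
```

View pics/w1.png

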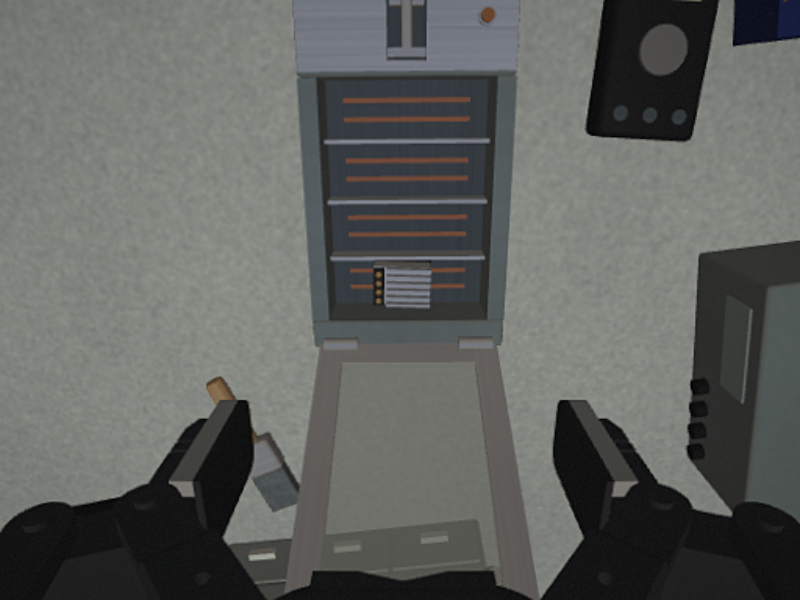

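The wrist view confirms a module in bay 0 at (403,285), with the other bays empty. The case edges agree with my console pose to under 1 mm.

```bash
python3 - <<'E'
from h import *
p=con(-5,-145); go(*p,37,-7.2)
E
```

```text
offset [ -11.1  -69.8 -342.3] turn 0.3 | yaw -7.5 q [-0.5   0.19  0.95  1.48 -0.15  1.55  0.32]
```

Request:
servo_tool(increments=[{"grip":0,"offset":[-11,-70,-100],"turn":[0,0,0.3]},{"grip":0,"offset":[-11,-70,-100],"turn":[0,0,0.3]},{"grip":0,"offset":[-11,-70,-100],"turn":[0,0,0.3]},{"grip":0,"offset":[-11,-70,-200],"turn":[0,0,0.3]},{"grip":0,"offset":[-11,-70,-200],"turn":[0,0,0.3]},{"grip":0,"offset":[-11,-70,-250],"turn":[0,0,0.3]},{"grip":0,"offset":[-11,-70,-270],"turn":[0,0,0.3]},{"grip":0,"offset":[-11,-70,-270],"turn":[0,0,0.3]}])

```text
time_s: 3.05
tool_pos: [0.5213, -0.28, 0.1065]
tool_rot: [-0.003, 0.748, 0.664, -0.001]
wrist_force: [0.1, 0.2, -0.1]
finger_gap: 0.0854
```

```bash
python3 - <<'E'
from h import *
p=con(-5,-145); go(*p,37,-7.2)
E
```

```text
offset [  0.6  -5.4 -69.5] turn -0.4 | yaw -6.8 q [-0.27  0.45  0.86  1.81 -0.39  1.07  0.62]
```

Request:
servo_tool(increments=[{"grip":0,"offset":[0,0,-25],"turn":[0,0,0]},{"grip":0,"offset":[0,0,-25],"turn":[0,0,0]},{"grip":0,"offset":[0,0,-25],"turn":[0,0,0]}])

```text
time_s: 3.35
tool_pos: [0.5234, -0.2825, 0.0862]
tool_rot: [0.0, 0.748, 0.664, 0.0]
wrist_force: [-0.3, -1.1, -0.2]
finger_gap: 0.0855
```

```bash
python3 - <<'E'
from h import *
p=con(-5,-145); go(*p,37,-7.2)
E
```

```text
offset [ -1.5  -3.  -49.2] turn -0.4 | yaw -6.8 q [-0.25  0.48  0.85  1.82 -0.42  1.03  0.64]
```

Request:
servo_tool(increments=[{"grip":0,"offset":[-1,-3,-25],"turn":[0,0,-0.4]},{"grip":0,"offset":[-1,-3,-46],"turn":[0,0,-0.4]},{"grip":0,"offset":[-1,-3,-46],"turn":[0,0,-0.4]},{"grip":0,"offset":[-1,-3,-46],"turn":[0,0,-0.4]},{"grip":0,"offset":[-1,-3,-46],"turn":[0,0,-0.4]}])

```text
time_s: 3.85
tool_pos: [0.5228, -0.2863, 0.0407]
tool_rot: [0.001, 0.751, 0.661, 0.001]
wrist_force: [0.8, -0.3, -0.6]
finger_gap: 0.0855
```

```bash
python3 - <<'E'
from h import *
p=con(-5,-145); go(*p,37,-7.2); print(get_obs()["wrist_force"])
E
```

```text
offset [-0.9  0.8 -3.7] turn 0.1 | yaw -7.3 q [-0.2   0.54  0.8   1.85 -0.48  0.95  0.68]
[ 0.81892692 -0.27892982 -0.5872148 ]
```

Good accuracy. Closing and lifting.

Request:
servo_tool(increments=[{"grip":0.3,"offset":[-1,1,-3],"turn":[0,0,0]},{"grip":0.6,"offset":[-1,1,-3],"turn":[0,0,0]},{"grip":0.6,"offset":[-1,1,-3],"turn":[0,0,0]},{"grip":0.6,"offset":[-1,1,-3],"turn":[0,0,0]},{"grip":0.6,"offset":[-1,1,-3],"turn":[0,0,0]},{"grip":0.6,"offset":[-1,1,10],"turn":[0,0,0]},{"grip":0.6,"offset":[-1,1,40],"turn":[0,0,0]},{"grip":0.6,"offset":[-1,1,80],"turn":[0,0,0]}])

```text
time_s: 4.65
tool_pos: [0.5195, -0.2844, 0.1189]
tool_rot: [-0.001, 0.751, 0.661, -0.001]
wrist_force: [0.6, 0.0, -1.1]
finger_gap: 0.0536
```

Request:
servo_tool(increments=[{"grip":0.6,"offset":[0,0,50],"turn":[0,0,0]},{"grip":0.6,"offset":[0,0,90],"turn":[0,0,0]},{"grip":0.6,"offset":[-10,40,100],"turn":[0,0,3]},{"grip":0.6,"offset":[-83,503,100],"turn":[0,0,6]},{"grip":0.6,"offset":[-83,503,100],"turn":[0,0,6]},{"grip":0.6,"offset":[-83,503,100],"turn":[0,0,6]},{"grip":0.6,"offset":[-83,503,100],"turn":[0,0,6]},{"grip":0.6,"offset":[-83,503,100],"turn":[0,0,6]}])

```text
time_s: 5.45
tool_pos: [0.471, 0.0036, 0.2196]
tool_rot: [0.0, 0.715, 0.699, 0.001]
wrist_force: [1.3, 0.6, -1.5]
finger_gap: 0.0535
```

```bash
python3 - <<'E'
from h import *
go(436,219,150,-0.9)
E
```

```text
offset [-35.  215.4 -69.6] turn 0.4 | yaw -1.3 q [-0.87 -0.06  0.76  1.96  0.04  1.22 -0.15]
```

Request:
servo_tool(increments=[{"grip":0.6,"offset":[-35,213,-20],"turn":[0,0,0.4]},{"grip":0.6,"offset":[-35,213,-20],"turn":[0,0,0.4]},{"grip":0.6,"offset":[-35,213,-60],"turn":[0,0,0.4]},{"grip":0.6,"offset":[-35,213,-80],"turn":[0,0,0.4]},{"grip":0.6,"offset":[-35,213,-100],"turn":[0,0,0.4]},{"grip":0.6,"offset":[-35,213,-100],"turn":[0,0,0.4]},{"grip":0.6,"offset":[-35,213,-100],"turn":[0,0,0.4]}])

```text
time_s: 6.15
tool_pos: [0.4363, 0.2147, 0.1184]
tool_rot: [0.0, 0.712, 0.702, -0.001]
wrist_force: [0.5, -0.0, -1.3]
finger_gap: 0.0533
```

```bash
python3 - <<'E'
from h import *
go(436,219,32,-0.9)
img,d,W=cloud("wrist"); cv2.imwrite("pics/w2.png",cv2.resize(img,(640,480)))
img,d,W=cloud("top"); cv2.imwrite("pics/t2.png",cv2.resize(img[120:280,50:290],(720,480))); np.savez("t2.npz",img=img,W=W)
E
```

```text
offset [ -0.3   4.3 -86.4] turn -0.1 | yaw -0.8 q [-1.06  0.13  0.55  2.04 -0.08  1.   -0.49]
```

View pics/w2.png

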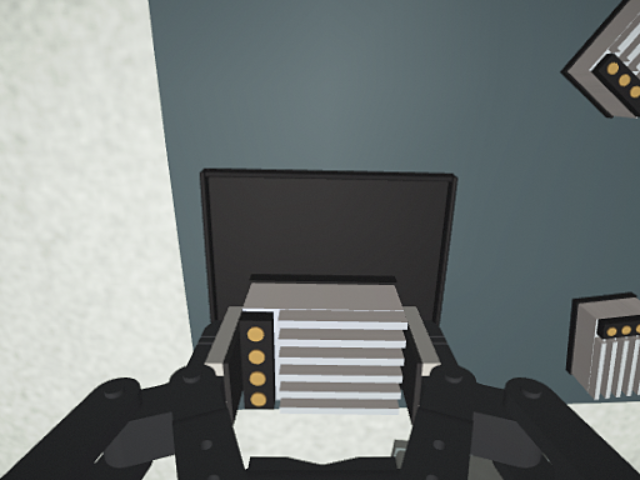

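The module is held level and centred between the tray's side walls (px 203 and 456, module 245–405). Lowering it.

Request:
servo_tool(increments=[{"grip":0.6,"offset":[0,2,-45],"turn":[0,0,0]},{"grip":0.6,"offset":[0,3,-75],"turn":[0,0,0]},{"grip":0.6,"offset":[0,3,-84],"turn":[0,0,0]},{"grip":0.6,"offset":[0,3,-85],"turn":[0,0,0]},{"grip":0.6,"offset":[0,3,-86],"turn":[0,0,0]},{"grip":0.6,"offset":[0,3,-86],"turn":[0,0,0]}])

```text
time_s: 6.85
tool_pos: [0.4379, 0.2186, 0.0344]
tool_rot: [0.0, 0.713, 0.701, 0.001]
wrist_force: [-0.2, -0.2, -1.3]
finger_gap: 0.0531
```

Request:
servo_tool(increments=[{"grip":0.6,"offset":[0,0,0],"turn":[0,0,0]},{"grip":0.15,"offset":[0,0,0],"turn":[0,0,0]},{"grip":0.15,"offset":[0,0,0],"turn":[0,0,0]},{"grip":0.15,"offset":[0,0,10],"turn":[0,0,0]},{"grip":0.15,"offset":[0,0,50],"turn":[0,0,0]},{"grip":0,"offset":[0,0,100],"turn":[0,0,0]},{"grip":0,"offset":[0,0,150],"turn":[0,0,0]},{"grip":0,"offset":[0,0,190],"turn":[0,0,0]}])

```text
time_s: 7.65
tool_pos: [0.4373, 0.2178, 0.2266]
tool_rot: [0.0, 0.713, 0.701, 0.001]
wrist_force: [0.6, 1.0, -0.2]
finger_gap: 0.0853
```

```bash
python3 - <<'E'
from h import *
img,d,W=cloud("top"); cv2.imwrite("pics/t3.png",cv2.resize(img[100:290,40:300],(780,570))); np.savez("t3.npz",img=img,W=W)
Z=W[...,2]; X,Y=W[...,0],W[...,1]
m=(Z>.02)&(Z<.045)&(X>.36)&(X<.69)&(Y<.37)&(Y>.1)
n,l,s,c=cv2.connectedComponentsWithStats(m.astype(np.uint8))
for i in range(1,n):
    if s[i,4]>40: rect(W,l==i,f"{c[i]}")
go(614,148.5,200,95,"A"); go(595,315.5,200,51,"B")
E
```

```text
[161.35802469 148.98765432] c [671.5 235.8] size [30.2 33.5] ang 2.3 n 81
[190.9254386  167.43859649] c [614.  148.5] size [39.1 51.9] ang 5.6 n 228
[134.04109589 174.49315068] c [596.  316.1] size [53.6 35.3] ang 50.8 n 219
[167.4556962 228.4556962] c [435.1 218.4] size [37.1 50.5] ang 87.5 n 237
A offset [174.4 -70.5 -32.4] turn -84.0 | yaw -1.0 q [-1.11 -0.01  0.56  1.9   0.    1.24 -0.56]
B offset [155.4  96.5 -32.4] turn 52.0 | yaw -1.0 q [-1.11 -0.01  0.56  1.9   0.    1.24 -0.56]
```

View pics/t3.png

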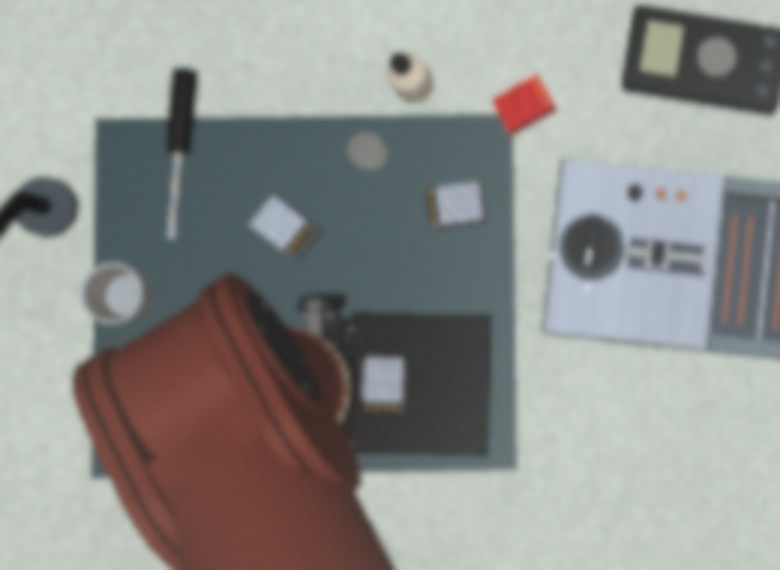

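Request:
servo_tool(increments=[{"grip":0,"offset":[174,-70,-60],"turn":[0,0,-84]},{"grip":0,"offset":[174,-70,-60],"turn":[0,0,-84]},{"grip":0,"offset":[174,-70,-60],"turn":[0,0,-84]},{"grip":0,"offset":[174,-70,-60],"turn":[0,0,-84]},{"grip":0,"offset":[174,-70,-60],"turn":[0,0,-84]},{"grip":0,"offset":[174,-70,-60],"turn":[0,0,-84]},{"grip":0,"offset":[174,-70,-60],"turn":[0,0,-84]},{"grip":0,"offset":[174,-70,-60],"turn":[0,0,-84]}])

```text
time_s: 8.5
tool_pos: [0.6108, 0.1479, 0.1633]
tool_rot: [0.0, 0.985, 0.173, -0.0]
wrist_force: [-0.2, -0.7, -0.4]
finger_gap: 0.0855
```

```bash
python3 - <<'E'
from h import *
go(614,148.5,160,95,"A")
E
```

```text
A offset [ 3.2  0.6 -3.3] turn -15.0 | yaw -70.0 q [-0.95  0.45  0.84  1.66 -0.36  1.19 -1.24]
```

Request:
servo_tool(increments=[{"grip":0,"offset":[2,0,0],"turn":[0,0,-15]},{"grip":0,"offset":[2,0,0],"turn":[0,0,-15]},{"grip":0,"offset":[2,0,0],"turn":[0,0,-15]}])

```text
time_s: 8.8
tool_pos: [0.6127, 0.1483, 0.1632]
tool_rot: [0.0, 0.999, 0.046, -0.0]
wrist_force: [0.5, -0.3, 0.6]
finger_gap: 0.0851
```

```bash
python3 - <<'E'
from h import *
go(614,148.5,160,95,"A")
img,d,W=cloud("wrist"); cv2.imwrite("pics/w3.png",cv2.resize(img,(640,480)))
Z=W[...,2];X,Y=W[...,0],W[...,1]
m=(Z>.025)&(Z<.04)&(abs(X-.614)<.045)&(abs(Y-.148)<.045)
rect(W,m,"A"); 
m=(Z>.028)&(Z<.045)&(abs(X-.614)<.045)&(abs(Y-.148)<.045)
rect(W,m,"Atop"); print(np.median(Z[m]))
E
```

```text
A offset [ 1.3  0.2 -3.2] turn -0.3 | yaw -84.7 q [-0.98  0.48  0.9   1.66 -0.4   1.2  -1.47]
A c [615.1 149.4] size [36.5 52.2] ang 6.0 n 3028
Atop c [615.1 149.4] size [36.3 52.2] ang 5.6 n 2167
0.03251626607091443
```

View pics/w3.png

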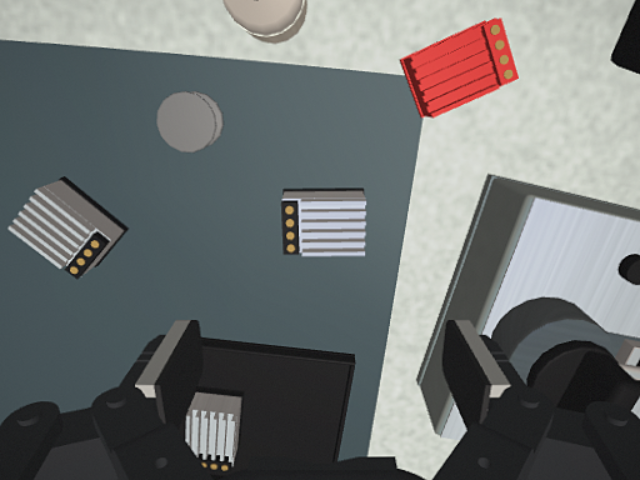

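Request:
servo_tool(increments=[{"grip":0,"offset":[2,1,-45],"turn":[0,0,0.4]},{"grip":0,"offset":[2,1,-90],"turn":[0,0,0.4]},{"grip":0,"offset":[2,1,-120],"turn":[0,0,0.4]},{"grip":0,"offset":[2,1,-133],"turn":[0,0,0.4]},{"grip":0,"offset":[2,1,-133],"turn":[0,0,0.4]},{"grip":0,"offset":[2,1,-133],"turn":[0,0,0.4]}])

```text
time_s: 9.45
tool_pos: [0.6158, 0.1491, 0.0314]
tool_rot: [-0.0, 0.999, 0.051, 0.001]
wrist_force: [-0.6, 0.2, 1.1]
finger_gap: 0.0853
```

Request:
servo_tool(increments=[{"grip":0.3,"offset":[0,0,0],"turn":[0,0,0]},{"grip":0.6,"offset":[0,0,0],"turn":[0,0,0]},{"grip":0.6,"offset":[0,0,0],"turn":[0,0,0]},{"grip":0.6,"offset":[0,0,0],"turn":[0,0,0]},{"grip":0.6,"offset":[0,0,0],"turn":[0,0,0]}])

```text
time_s: 9.95
tool_pos: [0.6158, 0.1493, 0.0314]
tool_rot: [-0.0, 0.999, 0.05, 0.001]
wrist_force: [-1.4, -0.7, 6.6]
finger_gap: 0.0531
```

```bash
python3 - <<'E'
from h import *
go(615,149.4,30,95.7,"A")
p=con(0,8.5); go(*p,160,-7.2)
E
```

```text
A offset [-0.8  0.1 -1.4] turn -0.1 | yaw -84.2 q [-0.9   0.63  0.79  1.75 -0.53  0.98 -1.37]
 offset [ -69.7 -283.1  128.6] turn 77.0 | yaw -84.2 q [-0.9   0.63  0.79  1.75 -0.53  0.98 -1.37]
```

Request:
servo_tool(increments=[{"grip":0.6,"offset":[0,0,40],"turn":[0,0,0]},{"grip":0.6,"offset":[0,0,90],"turn":[0,0,0]},{"grip":0.6,"offset":[0,0,140],"turn":[0,0,0]},{"grip":0.6,"offset":[-15,-40,160],"turn":[0,0,8]},{"grip":0.6,"offset":[-76,-334,160],"turn":[0,0,77]},{"grip":0.6,"offset":[-76,-334,160],"turn":[0,0,77]},{"grip":0.6,"offset":[-76,-334,160],"turn":[0,0,77]},{"grip":0.6,"offset":[-76,-334,160],"turn":[0,0,77]}])

```text
time_s: 10.75
tool_pos: [0.5587, -0.0872, 0.1905]
tool_rot: [-0.0, 0.913, 0.409, 0.001]
wrist_force: [0.3, -0.0, -1.9]
finger_gap: 0.0533
```

```bash
python3 - <<'E'
from h import *
print(get_obs()["finger_gap"])
p=con(0,-42.5); go(*p,160,-7.2)
E
```

```text
0.05333370669767836
 offset [-19.1 -97.2 -30.5] turn 34.6 | yaw -41.8 q [-0.66  0.27  0.87  1.79 -0.22  1.18 -0.45]
```

Request:
servo_tool(increments=[{"grip":0.6,"offset":[-19,-95,0],"turn":[0,0,34.5]},{"grip":0.6,"offset":[-19,-95,0],"turn":[0,0,34.5]},{"grip":0.6,"offset":[-19,-95,0],"turn":[0,0,34.5]},{"grip":0.6,"offset":[-19,-95,0],"turn":[0,0,34.5]},{"grip":0.6,"offset":[-19,-95,-40],"turn":[0,0,34.5]},{"grip":0.6,"offset":[-19,-95,-60],"turn":[0,0,34.5]},{"grip":0.6,"offset":[-19,-95,-60],"turn":[0,0,34.5]}])

```text
time_s: 11.45
tool_pos: [0.5387, -0.1798, 0.1276]
tool_rot: [-0.002, 0.753, 0.658, -0.001]
wrist_force: [-0.7, -0.8, -1.5]
finger_gap: 0.0534
```

```bash
python3 - <<'E'
from h import *
p=con(0,-42.5); go(*p,42,-7.2)
img,d,W=cloud("wrist"); cv2.imwrite("pics/w4.png",cv2.resize(img,(640,480)))
E
```

```text
offset [  1.   -4.6 -85.6] turn 0.4 | yaw -7.6 q [-0.4   0.34  0.77  1.84 -0.27  1.07  0.34]
```

View pics/w4.png

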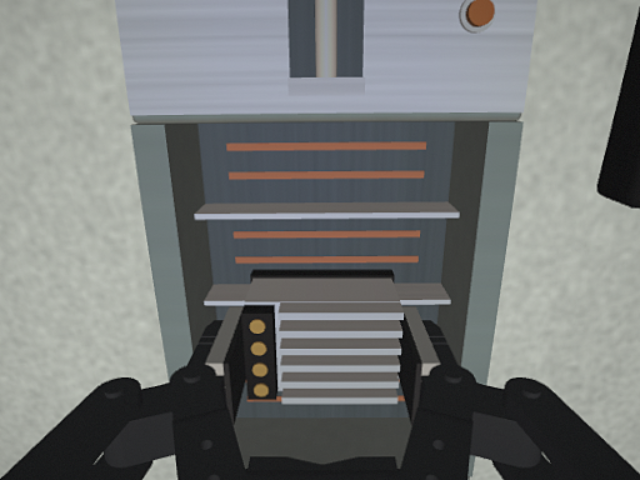

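The view is consistent with the module over bay 2 (dividers at rows 212 and 293). Lowering in two steps.

Request:
servo_tool(increments=[{"grip":0.6,"offset":[1,-2,-20],"turn":[0,0,0.4]},{"grip":0.6,"offset":[1,-2,-40],"turn":[0,0,0.4]},{"grip":0.6,"offset":[1,-2,-40],"turn":[0,0,0.4]},{"grip":0.6,"offset":[1,-2,-40],"turn":[0,0,0.4]}])

```text
time_s: 11.9
tool_pos: [0.5422, -0.1825, 0.0913]
tool_rot: [0.001, 0.75, 0.661, 0.0]
wrist_force: [0.9, -0.2, -1.0]
finger_gap: 0.0532
```

```bash
python3 - <<'E'
from h import *
p=con(0,-42.5); go(*p,42,-7.2)
E
```

```text
offset [ -2.5  -1.9 -49.3] turn 0.0 | yaw -7.2 q [-0.37  0.39  0.75  1.87 -0.31  1.    0.39]
```

Request:
servo_tool(increments=[{"grip":0.6,"offset":[-1,-2,-10],"turn":[0,0,0]},{"grip":0.6,"offset":[-2,-2,-30],"turn":[0,0,0]},{"grip":0.6,"offset":[-2,-2,-45],"turn":[0,0,0]},{"grip":0.6,"offset":[-2,-2,-48],"turn":[0,0,0]},{"grip":0.6,"offset":[-2,-2,-48],"turn":[0,0,0]},{"grip":0.6,"offset":[-2,-2,-48],"turn":[0,0,0]}])

```text
time_s: 12.5
tool_pos: [0.5397, -0.1844, 0.042]
tool_rot: [0.0, 0.75, 0.661, 0.0]
wrist_force: [0.1, -0.5, -2.0]
finger_gap: 0.0533
```

Request:
servo_tool(increments=[{"grip":0.6,"offset":[0,0,0],"turn":[0,0,0]},{"grip":0.15,"offset":[0,0,0],"turn":[0,0,0]},{"grip":0.15,"offset":[0,0,0],"turn":[0,0,0]},{"grip":0.15,"offset":[0,0,0],"turn":[0,0,0]},{"grip":0.15,"offset":[0,0,40],"turn":[0,0,0]},{"grip":0,"offset":[0,0,80],"turn":[0,0,0]},{"grip":0,"offset":[0,0,130],"turn":[0,0,0]},{"grip":0,"offset":[0,0,180],"turn":[0,0,0]}])

```text
time_s: 13.3
tool_pos: [0.539, -0.1843, 0.2236]
tool_rot: [-0.0, 0.75, 0.661, -0.0]
wrist_force: [1.6, -1.1, 0.3]
finger_gap: 0.0853
```

```bash
cat >> h.py <<'E'
def bays(name="wrist"):
    img,d,W=cloud(name); Z=W[...,2]; T=tocon(W[...,:2].reshape(-1,2)*1000).reshape(*Z.shape,2); x,y=T[...,0],T[...,1]
    for b in range(4):
        yc=-144.5+51*b; m=(Z>.036)&(Z<.055)&(abs(x)<62)&(abs(y-yc)<23)
        if m.sum()>60: 
            (c,s,a)=cv2.minAreaRect(T[m].astype(np.float32)); print("bay",b,np.round(c,1),np.round(s,1),round(a,1),m.sum(),"z",np.percentile(Z[m],[10,50,90]).round(4), "dy",round(c[1]-yc,1))
    return img,W
E
python3 - <<'E'
from h import *
bays()
img,d,W=cloud("top"); np.savez("t4.npz",img=img,W=W)
Z=W[...,2]; X,Y=W[...,0],W[...,1]
m=(Z>.02)&(Z<.045)&(X>.36)&(X<.69)&(Y<.37)&(Y>.1)
n,l,s,c=cv2.connectedComponentsWithStats(m.astype(np.uint8))
for i in range(1,n):
    if s[i,4]>40: rect(W,l==i,f"{c[i]}")
go(596,316,160,51,"B")
E
```

```text
bay 0 [  -0.4 -166.9] [123.    1.2] 0.0 373 z [0.0376 0.0452 0.0526] dy -22.4
bay 2 [ -0.3 -41.5] [36.6 52. ] 89.9 1885 z [0.0365 0.042  0.0435] dy 1.0
[161.35955056 148.91011236] c [671.7 236. ] size [31.3 33. ] ang 1.3 n 89
[134.16143498 174.56053812] c [595.9 316.6] size [53.2 35.8] ang 51.3 n 223
[167.36170213 228.46808511] c [435.  217.7] size [36.8 49.7] ang 89.0 n 235
B offset [ 53.7 501.8 -68.6] turn 58.3 | yaw -7.3 q [-0.45  0.23  0.82  1.73 -0.18  1.25  0.29]
```

Request:
servo_tool(increments=[{"grip":0,"offset":[54,502,-20],"turn":[0,0,58]},{"grip":0,"offset":[54,502,-20],"turn":[0,0,58]},{"grip":0,"offset":[54,502,-20],"turn":[0,0,58]},{"grip":0,"offset":[54,502,-20],"turn":[0,0,58]},{"grip":0,"offset":[54,502,-20],"turn":[0,0,58]},{"grip":0,"offset":[54,502,-20],"turn":[0,0,58]},{"grip":0,"offset":[54,502,-20],"turn":[0,0,58]},{"grip":0,"offset":[54,502,-20],"turn":[0,0,58]}])

```text
time_s: 14.2
tool_pos: [0.5821, 0.2151, 0.2058]
tool_rot: [-0.0, 0.334, 0.943, 0.0]
wrist_force: [0.8, -0.1, -0.3]
finger_gap: 0.0856
```

```bash
python3 - <<'E'
from h import *
go(597,317,165,51,"B")
E
```

```text
B offset [ 14.9 101.9 -40.8] turn 0.0 | yaw 51.0 q [-0.8   0.32  0.47  1.62 -0.15  1.23  0.59]
```

Request:
servo_tool(increments=[{"grip":0,"offset":[15,100,-40],"turn":[0,0,0]},{"grip":0,"offset":[15,100,-40],"turn":[0,0,0]},{"grip":0,"offset":[15,100,-40],"turn":[0,0,0]},{"grip":0,"offset":[15,100,-40],"turn":[0,0,0]},{"grip":0,"offset":[15,100,-40],"turn":[0,0,0]}])

```text
time_s: 14.7
tool_pos: [0.5978, 0.3116, 0.1661]
tool_rot: [0.0, 0.336, 0.942, -0.0]
wrist_force: [0.5, -1.5, 0.5]
finger_gap: 0.0855
```

```bash
python3 - <<'E'
from h import *
img,d,W=cloud("wrist"); cv2.imwrite("pics/w5.png",cv2.resize(img,(640,480)))
Z=W[...,2];X,Y=W[...,0],W[...,1]
m=(Z>.025)&(Z<.04)&(abs(X-.597)<.045)&(abs(Y-.317)<.045)
c,s,a=rect(W,m,"B"); go(*c,31,51)
E
```

```text
B c [594.5 317.8] size [52.2 36.6] ang 51.5 n 2955
 offset [  -3.6    6.7 -135.7] turn 0.4 | yaw 50.6 q [-0.86  0.46  0.43  1.52 -0.2   1.2   0.48]
```

Request:
servo_tool(increments=[{"grip":0,"offset":[-3,5,-40],"turn":[0,0,0.8]},{"grip":0,"offset":[-3,5,-80],"turn":[0,0,0.8]},{"grip":0,"offset":[-3,5,-80],"turn":[0,0,0.8]},{"grip":0,"offset":[-3,5,-80],"turn":[0,0,0.8]}])

```text
time_s: 15.15
tool_pos: [0.5949, 0.3167, 0.0873]
tool_rot: [0.0, 0.33, 0.944, -0.0]
wrist_force: [-0.1, -0.7, 1.8]
finger_gap: 0.0854
```

```bash
python3 - <<'E'
from h import *
go(594.5,317.8,31,51.5)
E
```

```text
offset [ -0.4   1.1 -56.3] turn 0.0 | yaw 51.5 q [-0.85  0.53  0.4   1.59 -0.23  1.06  0.51]
```

Request:
servo_tool(increments=[{"grip":0,"offset":[0,1,-40],"turn":[0,0,0]},{"grip":0,"offset":[0,1,-56],"turn":[0,0,0]},{"grip":0,"offset":[0,1,-56],"turn":[0,0,0]},{"grip":0.3,"offset":[0,1,-56],"turn":[0,0,0]},{"grip":0.6,"offset":[0,1,-56],"turn":[0,0,0]},{"grip":0.6,"offset":[0,1,-56],"turn":[0,0,0]},{"grip":0.6,"offset":[0,1,-56],"turn":[0,0,0]},{"grip":0.6,"offset":[0,1,-56],"turn":[0,0,0]}])

```text
time_s: 15.95
tool_pos: [0.5954, 0.3194, 0.0322]
tool_rot: [0.001, 0.329, 0.944, 0.001]
wrist_force: [-1.5, -2.3, 6.8]
finger_gap: 0.053
```

Request:
servo_tool(increments=[{"grip":0.6,"offset":[0,0,40],"turn":[0,0,0]},{"grip":0.6,"offset":[0,0,90],"turn":[0,0,0]},{"grip":0.6,"offset":[0,0,140],"turn":[0,0,0]},{"grip":0.6,"offset":[0,0,160],"turn":[0,0,0]},{"grip":0.6,"offset":[-60,-551,160],"turn":[0,0,-59]},{"grip":0.6,"offset":[-60,-551,160],"turn":[0,0,-59]},{"grip":0.6,"offset":[-60,-551,160],"turn":[0,0,-59]},{"grip":0.6,"offset":[-60,-551,160],"turn":[0,0,-59]}])

```text
time_s: 16.75
tool_pos: [0.5723, 0.1184, 0.1909]
tool_rot: [0.0, 0.596, 0.803, 0.001]
wrist_force: [1.1, -1.2, -1.6]
finger_gap: 0.0532
```

```bash
python3 - <<'E'
from h import *
p=con(0,-93.5); go(*p,190,-7.2)
E
```

```text
offset [ -39.  -353.4   -0.9] turn -24.0 | yaw 16.8 q [-0.8   0.27  0.62  1.74 -0.17  1.19  0.16]
```

Request:
servo_tool(increments=[{"grip":0.6,"offset":[-39,-353,0],"turn":[0,0,-24]},{"grip":0.6,"offset":[-39,-353,0],"turn":[0,0,-24]},{"grip":0.6,"offset":[-39,-353,0],"turn":[0,0,-24]},{"grip":0.6,"offset":[-39,-353,0],"turn":[0,0,-24]},{"grip":0.6,"offset":[-39,-353,0],"turn":[0,0,-24]},{"grip":0.6,"offset":[-39,-353,0],"turn":[0,0,-24]},{"grip":0.6,"offset":[-39,-353,0],"turn":[0,0,-24]},{"grip":0.6,"offset":[-39,-353,0],"turn":[0,0,-24]}])

```text
time_s: 17.55
tool_pos: [0.5311, -0.2406, 0.1915]
tool_rot: [0.002, 0.751, 0.66, -0.001]
wrist_force: [0.9, 0.1, -2.1]
finger_gap: 0.0532
```

Request:
servo_tool(increments=[{"grip":0.6,"offset":[0,-2,-40],"turn":[0,0,0]},{"grip":0.6,"offset":[0,-2,-80],"turn":[0,0,0]},{"grip":0.6,"offset":[0,-2,-90],"turn":[0,0,0]},{"grip":0.6,"offset":[0,-2,-90],"turn":[0,0,0]},{"grip":0.6,"offset":[0,-2,-90],"turn":[0,0,0]}])

```text
time_s: 18.05
tool_pos: [0.5346, -0.2351, 0.1019]
tool_rot: [0.001, 0.748, 0.664, 0.001]
wrist_force: [0.1, -0.1, -1.6]
finger_gap: 0.0532
```

```bash
python3 - <<'E'
from h import *
p=con(0,-93.5); go(*p,42.5,-7.2)
E
```

```text
offset [ -1.3   0.1 -59.4] turn -0.4 | yaw -6.8 q [-0.3   0.41  0.79  1.83 -0.34  1.03  0.51]
```

Request:
servo_tool(increments=[{"grip":0.6,"offset":[-1,0,-25],"turn":[0,0,-0.4]},{"grip":0.6,"offset":[-1,0,-45],"turn":[0,0,-0.4]},{"grip":0.6,"offset":[-1,0,-55],"turn":[0,0,-0.4]},{"grip":0.6,"offset":[-1,0,-59],"turn":[0,0,-0.4]},{"grip":0.6,"offset":[-1,0,-59],"turn":[0,0,-0.4]},{"grip":0.6,"offset":[-1,0,-59],"turn":[0,0,-0.4]}])

```text
time_s: 18.65
tool_pos: [0.5336, -0.2351, 0.0424]
tool_rot: [0.001, 0.75, 0.661, 0.001]
wrist_force: [0.2, -1.0, -0.3]
finger_gap: 0.0529
```

Request:
servo_tool(increments=[{"grip":0.6,"offset":[0,0,0],"turn":[0,0,0]},{"grip":0.15,"offset":[0,0,0],"turn":[0,0,0]},{"grip":0.15,"offset":[0,0,0],"turn":[0,0,0]},{"grip":0.15,"offset":[0,0,0],"turn":[0,0,0]},{"grip":0.15,"offset":[0,0,40],"turn":[0,0,0]},{"grip":0,"offset":[0,0,80],"turn":[0,0,0]},{"grip":0,"offset":[0,0,130],"turn":[0,0,0]},{"grip":0,"offset":[0,0,180],"turn":[0,0,0]}])

```text
time_s: 19.45
tool_pos: [0.532, -0.2347, 0.2226]
tool_rot: [-0.0, 0.75, 0.661, -0.0]
wrist_force: [0.5, 0.3, -0.4]
finger_gap: 0.0857
```

Request:
servo_tool(increments=[{"grip":0,"offset":[0,40,50],"turn":[0,0,0]},{"grip":0,"offset":[0,40,120],"turn":[0,0,0]},{"grip":0,"offset":[0,40,150],"turn":[0,0,0]},{"grip":0,"offset":[0,40,150],"turn":[0,0,0]}])

```text
time_s: 19.85
tool_pos: [0.5339, -0.1951, 0.3765]
tool_rot: [0.003, 0.75, 0.661, 0.003]
wrist_force: [0.3, -0.2, -0.5]
finger_gap: 0.0852
```

```bash
python3 - <<'E'
from h import *
go(0,0,0)
img,W=bays(); cv2.imwrite("pics/w6.png",cv2.resize(img,(640,480)))
Z=W[...,2]; T=tocon(W[...,:2].reshape(-1,2)*1000).reshape(*Z.shape,2); x,y=T[...,0],T[...,1]
m=(Z>.08)&(abs(x)<100)&(y<-185)&(y>-400)
print(m.sum())
# lid inner face: slope
yy,zz=y[m&(abs(x)<40)],Z[m&(abs(x)<40)]*1000
k=np.polyfit(zz,yy,1); print("lid dy/dz",k, "angle",np.pi/2-np.arctan(k[0]), "zmax",zz.max(),"ymin",yy.min())
E
```

```text
offset [-533.9  195.1 -376.5] turn 0 | yaw -7.2 q [-0.5   0.15  0.89  1.5  -0.12  1.54  0.26]
bay 0 [   0.4 -167. ] [  1.1 122.4] 90.0 308 z [0.0376 0.0449 0.0523] dy -22.5
bay 1 [ -0.3 -92.6] [36. 52.] 89.9 831 z [0.0367 0.042  0.0435] dy 0.9
bay 2 [ -0.3 -41.2] [51.5 35.6] 0.3 870 z [0.0366 0.0421 0.0437] dy 1.3
16147
lid dy/dz [  -0.44511586 -161.53871779] angle 1.989581179422383 zmax 226.567823232908 ymin -262.4553035323568
```

Both new modules lie flat in bays 1 and 2, within about 1 mm of centre. The lid is at about 1.99 rad. I'll now bring closed fingers behind the lid on its near side, clear of the staple and knob.

Request:
servo_tool(increments=[{"grip":1,"offset":[-20,-60,40],"turn":[0,0,0]},{"grip":1,"offset":[-82,-288,40],"turn":[0,0,0]},{"grip":1,"offset":[-82,-288,40],"turn":[0,0,0]},{"grip":1,"offset":[-82,-288,40],"turn":[0,0,0]},{"grip":1,"offset":[-82,-288,40],"turn":[0,0,0]},{"grip":1,"offset":[-82,-288,40],"turn":[0,0,0]},{"grip":1,"offset":[-82,-288,40],"turn":[0,0,0]},{"grip":1,"offset":[-82,-288,40],"turn":[0,0,0]}], grip_force=20)

```text
time_s: 20.7
tool_pos: [0.4483, -0.4851, 0.409]
tool_rot: [-0.001, 0.752, 0.659, -0.001]
wrist_force: [0.2, -0.3, 0.4]
finger_gap: 0.0001
```

```bash
cat >> h.py <<'E'
def goc(x,y,z,yaw=None,lab=""):
    """target in console xy"""
    o=get_obs(); print("at console",tocon(o["tool_pos"][:2]*1000).round(1),"z",round(o["tool_pos"][2]*1000,1),"F",o["wrist_force"].round(1),"gap",round(o["finger_gap"],4)); go(*con(x,y),z,yaw,lab)
E
python3 - <<'E'
from h import *
goc(-50,-350,287,-7.2)
for p in [(-50,-89,285),(-50,-95,260),(-50,-62.5,235),(-50,-35,205),(-50,-14.5,169),(-50,-1.3,130.6),(-50,3.5,100),(-50,4,90)]: print(con(p[0],p[1]).round(1),p)
E
```

```text
at console [ -53.  -352.3] z 409.0 F [ 0.2 -0.3  0.4] gap 0.0001
 offset [   3.2    1.9 -122. ] turn 0.3 | yaw -7.5 q [ 0.13  0.45  0.97  1.19 -0.37  1.68  0.89]
[ 484.2 -224.2] (-50, -89, 285)
[ 483.5 -230.2] (-50, -95, 260)
[ 487.6 -197.9] (-50, -62.5, 235)
[ 491.  -170.7] (-50, -35, 205)
[ 493.6 -150.3] (-50, -14.5, 169)
[ 495.2 -137.2] (-50, -1.3, 130.6)
[ 495.8 -132.5] (-50, 3.5, 100)
[ 495.9 -132. ] (-50, 4, 90)
```

Request:
servo_tool(increments=[{"grip":1,"offset":[3,2,-50],"turn":[0,0,0]},{"grip":1,"offset":[3,2,-100],"turn":[0,0,0]},{"grip":1,"offset":[3,2,-121],"turn":[0,0,0]},{"grip":1,"offset":[3,2,-121],"turn":[0,0,0]},{"grip":1,"offset":[7,32,-121],"turn":[0,0,0]},{"grip":1,"offset":[9,52,-121],"turn":[0,0,0]},{"grip":1,"offset":[11,67,-121],"turn":[0,0,0]},{"grip":1,"offset":[13,82,-121],"turn":[0,0,0]}])

```text
time_s: 21.5
tool_pos: [0.4646, -0.4004, 0.2923]
tool_rot: [0.002, 0.75, 0.662, 0.0]
wrist_force: [-0.1, -2.9, 2.8]
finger_gap: 0.0003
```

```bash
python3 - <<'E'
from h import *
goc(-50,-89,285,-7.2)
E
```

```text
at console [ -47.4 -266.2] z 292.3 F [-0.1 -2.9  2.8] gap 0.0003
 offset [ 19.6 176.1  -7.3] turn -0.0 | yaw -7.2 q [-0.12  0.34  0.99  1.54 -0.29  1.41  0.76]
```

Lid contact shows as about 3 N, as expected. Continuing the push.

Request:
servo_tool(increments=[{"grip":1,"offset":[2,20,-3],"turn":[0,0,0]},{"grip":1,"offset":[4,45,-5],"turn":[0,0,0]},{"grip":1,"offset":[7,70,-5],"turn":[0,0,0]},{"grip":1,"offset":[10,95,-5],"turn":[0,0,0]},{"grip":1,"offset":[13,120,-5],"turn":[0,0,0]},{"grip":1,"offset":[15,140,-5],"turn":[0,0,0]},{"grip":1,"offset":[17,160,-5],"turn":[0,0,0]},{"grip":1,"offset":[18,172,-5],"turn":[0,0,0]}])

```text
time_s: 22.3
tool_pos: [0.4826, -0.2269, 0.2866]
tool_rot: [0.001, 0.749, 0.662, 0.001]
wrist_force: [0.3, -2.2, -1.1]
finger_gap: 0.0003
```

```bash
python3 - <<'E'
from h import *
goc(-50,-95,260,-7.2)
img,d,W=cloud("scene"); cv2.imwrite("pics/s7.png",cv2.resize(img[100:330,60:360],(750,575)))
E
```

```text
at console [-51.3 -91.8] z 286.6 F [ 0.3 -2.2 -1.1] gap 0.0003
 offset [  0.9  -3.3 -26.6] turn -0.1 | yaw -7.1 q [-0.53  0.08  0.95  1.74 -0.07  1.36  0.31]
```

View pics/s7.png

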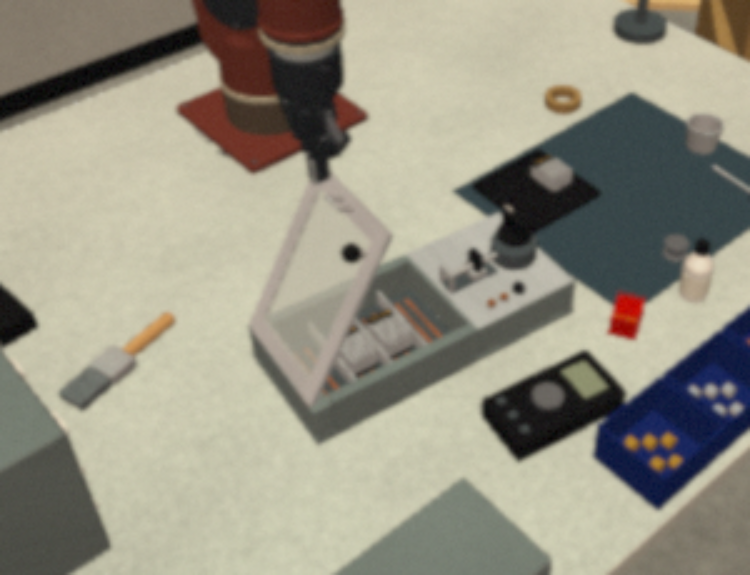

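The lid has followed to about 1.05 rad, with the finger on its near corner. Next I'll follow the arc down with the fingertips.

Request:
servo_tool(increments=[{"grip":1,"offset":[1,-3,-26],"turn":[0,0,0]},{"grip":1,"offset":[3,13,-39],"turn":[0,0,0]},{"grip":1,"offset":[5,29,-52],"turn":[0,0,0]},{"grip":1,"offset":[7,43,-67],"turn":[0,0,0]},{"grip":1,"offset":[8,56,-82],"turn":[0,0,0]},{"grip":1,"offset":[10,67,-100],"turn":[0,0,0]},{"grip":1,"offset":[11,77,-118],"turn":[0,0,0]},{"grip":1,"offset":[12,84,-137],"turn":[0,0,0]}])

```text
time_s: 23.15
tool_pos: [0.4948, -0.1439, 0.1487]
tool_rot: [0.001, 0.75, 0.662, 0.001]
wrist_force: [-0.6, 0.0, 0.8]
finger_gap: -0.0002
```

```bash
python3 - <<'E'
from h import *
goc(-50,-1,130,-7.2)
E
```

```text
at console [-49.6  -8. ] z 148.7 F [-0.6  0.   0.8] gap -0.0002
 offset [  0.5   7.  -18.7] turn -0.1 | yaw -7.1 q [-0.59  0.18  0.88  1.95 -0.16  1.07  0.23]
```

Request:
servo_tool(increments=[{"grip":1,"offset":[0,7,-18],"turn":[0,0,0]},{"grip":1,"offset":[1,10,-34],"turn":[0,0,0]},{"grip":1,"offset":[1,12,-48],"turn":[0,0,0]},{"grip":1,"offset":[1,12,-54],"turn":[0,0,0]},{"grip":1,"offset":[1,12,-58],"turn":[0,0,0]},{"grip":1,"offset":[1,12,-59],"turn":[0,0,0]},{"grip":1,"offset":[1,12,-60],"turn":[0,0,0]}])

```text
time_s: 23.85
tool_pos: [0.4952, -0.1328, 0.0896]
tool_rot: [-0.0, 0.75, 0.661, 0.001]
wrist_force: [-9.8, 4.5, 27.7]
finger_gap: 0.0
```

```bash
python3 - <<'E'
from h import *
goc(-50,4,90,-7.2)
img,d,W=cloud("scene"); cv2.imwrite("pics/s8.png",cv2.resize(img[160:310,130:330],(800,600)))
E
```

```text
at console [-50.6   3.1] z 89.6 F [-9.8  4.5 27.7] gap 0.0
 offset [0.7 0.8 0.4] turn 0.0 | yaw -7.2 q [-0.56  0.28  0.84  2.01 -0.25  0.96  0.28]
```

View pics/s8.png

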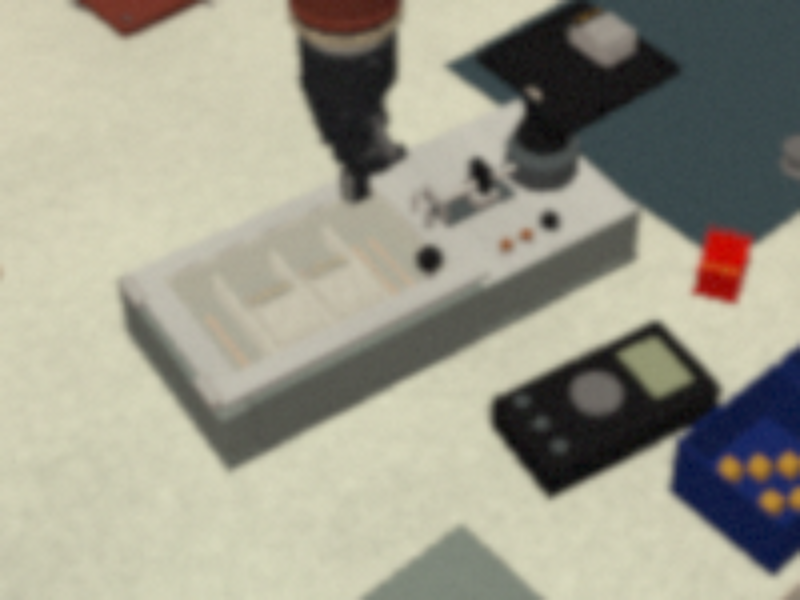

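The lid is flat down under 28 N. Lifting and looking at the deck next.

Request:
servo_tool(increments=[{"grip":1,"offset":[0,0,40],"turn":[0,0,0]},{"grip":0.3,"offset":[10,5,90],"turn":[0,0,0]},{"grip":0.3,"offset":[55,40,130],"turn":[0,0,0]},{"grip":0.3,"offset":[55,40,150],"turn":[0,0,0]},{"grip":0.3,"offset":[55,40,150],"turn":[0,0,0]},{"grip":0.3,"offset":[55,40,150],"turn":[0,0,0]}])

```text
time_s: 24.5
tool_pos: [0.55, -0.093, 0.2387]
tool_rot: [0.001, 0.75, 0.661, 0.001]
wrist_force: [-1.1, -0.7, 0.1]
finger_gap: 0.0598
```

```bash
python3 - <<'E'
from h import *
goc(0,92,90,-7.2)
img,d,W=cloud("wrist"); cv2.imwrite("pics/w9.png",cv2.resize(img,(640,480))); np.savez("w9.npz",img=img,W=W)
Z=W[...,2]; T=tocon(W[...,:2].reshape(-1,2)*1000).reshape(*Z.shape,2); x,y=T[...,0],T[...,1]
def rc(m,n):
    n_,l,s,c=cv2.connectedComponentsWithStats(m.astype(np.uint8))
    if n_<2: print(n,"none"); return
    i=1+np.argmax(s[1:,4]); m=l==i
    (c,s,a)=cv2.minAreaRect(T[m].astype(np.float32)); print(n,np.round(c,1),np.round(s,1),round(a,1),m.sum(),"z",np.percentile(Z[m],[5,50,95]).round(4))
dark=img.max(2)<70
rc((Z>.09)&(abs(x)<30)&(y>52)&(y<115),"grip")
rc((Z>.097)&(abs(x)<30)&(y>75)&(y<115),"griptop")
rc((Z>.07)&(Z<.092)&(abs(x)<30)&(y>120)&(y<190),"skirt")
rc((Z>.108)&(abs(x)<30)&(y>120)&(y<190),"bartop")
k=(abs(x)<80)&(y>-180)&(y<40); print("lid z",np.percentile(Z[k],[5,50,95]).round(4))
for yy in (-150,-100,-50,0,25): k=(abs(abs(x)-72)<5)&(abs(y-yy)<6); print(yy,np.median(Z[k]).round(4),k.sum())
E
```

```text
at console [-1.2 49.4] z 238.7 F [-1.1 -0.7  0.1] gap 0.0598
 offset [   6.5   42.1 -148.7] turn 0.0 | yaw -7.2 q [-0.67  0.19  0.87  1.75 -0.15  1.27  0.11]
grip [ 0.5 65.4] [16.3 61.4] 81.8 7310 z [0.2832 0.2947 0.3016]
griptop [-0.  93.6] [21.6 11.8] 0.2 420 z [0.0977 0.0996 0.101 ]
skirt [1.000e-01 1.566e+02] [61.3 61.8] 44.2 1669 z [0.0861 0.0888 0.0901]
bartop [  0.3 156.3] [13.9 46.1] 87.7 1867 z [0.1239 0.1326 0.1342]
lid z [0.0671 0.0683 0.07  ]
-150 0.0691 148
-100 0.0689 125
-50 nan 0
0 0.069 210
25 0.069 270
  return _methods._mean(a, axis=axis, dtype=dtype,
  ret = ret.dtype.type(ret / rcount)
```

View pics/w9.png

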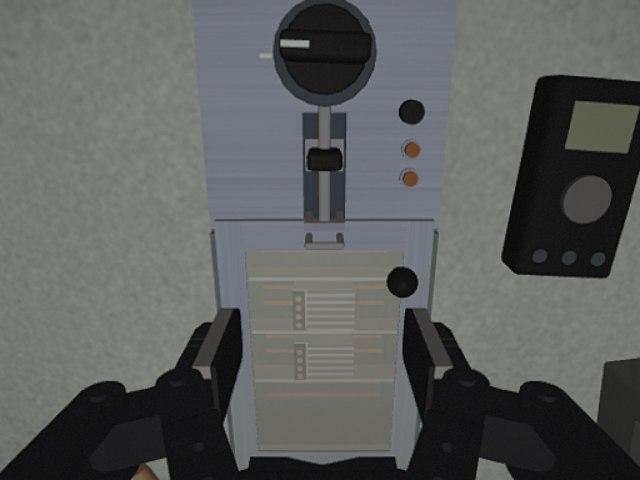

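The lid is flat at z 0.069. The bolt grip is at console (0, 93.6) with its top at 0.0996, and the switch bar is at (0.3, 156.4) along console x with its top at about 0.134. Gripping the bolt.

Request:
servo_tool(increments=[{"grip":0.3,"offset":[7,44,-40],"turn":[0,0,0]},{"grip":0.3,"offset":[7,44,-80],"turn":[0,0,0]},{"grip":0.3,"offset":[7,44,-110],"turn":[0,0,0]},{"grip":0.3,"offset":[7,44,-110],"turn":[0,0,0]},{"grip":0.3,"offset":[7,44,-110],"turn":[0,0,0]}])

```text
time_s: 25.05
tool_pos: [0.5559, -0.0499, 0.1281]
tool_rot: [-0.0, 0.751, 0.661, -0.001]
wrist_force: [0.3, 0.1, 0.8]
finger_gap: 0.0596
```

```bash
python3 - <<'E'
from h import *
goc(0,93.6,94,-7.2)
E
```

```text
at console [-0.7 93. ] z 128.1 F [0.3 0.1 0.8] gap 0.0596
 offset [  0.8   0.5 -34.1] turn 0.1 | yaw -7.3 q [-0.67  0.32  0.81  1.87 -0.26  1.06  0.11]
```

Request:
servo_tool(increments=[{"grip":0.3,"offset":[1,0,-15],"turn":[0,0,0]},{"grip":0.3,"offset":[1,0,-33],"turn":[0,0,0]},{"grip":0.3,"offset":[1,0,-34],"turn":[0,0,0]},{"grip":0.6,"offset":[1,0,-34],"turn":[0,0,0]},{"grip":0.9,"offset":[1,0,-34],"turn":[0,0,0]},{"grip":0.9,"offset":[1,0,-34],"turn":[0,0,0]},{"grip":0.9,"offset":[1,0,-34],"turn":[0,0,0]},{"grip":0.9,"offset":[1,0,-34],"turn":[0,0,0]}], grip_force=50)

```text
time_s: 25.85
tool_pos: [0.5575, -0.0487, 0.0953]
tool_rot: [-0.001, 0.75, 0.661, 0.0]
wrist_force: [-7.7, 0.3, 10.7]
finger_gap: 0.0212
```

```bash
python3 - <<'E'
from h import *
goc(0,63.6,94,-7.2)
E
```

```text
at console [ 0.6 94.3] z 95.3 F [-7.7  0.3 10.7] gap 0.0212
 offset [ -4.5 -30.4  -1.3] turn 0.0 | yaw -7.2 q [-0.64  0.37  0.78  1.9  -0.31  1.    0.15]
```

Request:
servo_tool(increments=[{"grip":0.9,"offset":[0,0,1.5],"turn":[0,0,0]},{"grip":0.9,"offset":[-1,-8,1.5],"turn":[0,0,0]},{"grip":0.9,"offset":[-2,-16,1.5],"turn":[0,0,0]},{"grip":0.9,"offset":[-3,-24,1.5],"turn":[0,0,0]},{"grip":0.9,"offset":[-4,-29,1.5],"turn":[0,0,0]},{"grip":0.9,"offset":[-4,-31,1.5],"turn":[0,0,0]},{"grip":0.9,"offset":[-4,-32,1.5],"turn":[0,0,0]},{"grip":0.9,"offset":[-4,-32,1.5],"turn":[0,0,0]}])

```text
time_s: 26.65
tool_pos: [0.5536, -0.0787, 0.0954]
tool_rot: [-0.001, 0.75, 0.662, 0.001]
wrist_force: [-0.9, 11.5, -2.7]
finger_gap: 0.0208
```

```bash
python3 - <<'E'
from h import *
goc(0,63.6,94,-7.2)
E
```

```text
at console [ 0.6 64.1] z 95.4 F [-0.9 11.5 -2.7] gap 0.0208
 offset [-0.7 -0.4 -1.4] turn -0.1 | yaw -7.1 q [-0.59  0.37  0.79  1.9  -0.31  1.    0.21]
```

Bolt slid 30 mm and the reaction rose to 11.5 N, so it is at its stop. Releasing, lifting and turning the jaws for the switch.

Request:
servo_tool(increments=[{"grip":0.9,"offset":[0,1,0],"turn":[0,0,0]},{"grip":0.4,"offset":[0,1,0],"turn":[0,0,0]},{"grip":0.3,"offset":[0,1,0],"turn":[0,0,0]},{"grip":0.3,"offset":[0,1,30],"turn":[0,0,0]},{"grip":0.3,"offset":[0,1,80],"turn":[0,0,0]},{"grip":0.3,"offset":[0,1,120],"turn":[0,0,0]},{"grip":0.3,"offset":[0,1,130],"turn":[0,0,0]},{"grip":0.3,"offset":[0,1,130],"turn":[0,0,0]}])

```text
time_s: 27.45
tool_pos: [0.5548, -0.0807, 0.2274]
tool_rot: [0.001, 0.75, 0.661, 0.002]
wrist_force: [0.3, 0.3, -1.0]
finger_gap: 0.0598
```

```bash
python3 - <<'E'
from h import *
f=np.load("w9.npz"); W=f["W"]; Z=W[...,2]; T=tocon(W[...,:2].reshape(-1,2)*1000).reshape(*Z.shape,2); x,y=T[...,0],T[...,1]
r=np.hypot(x-.2,y-156.4)
for a,b in ((10,14),(14,18),(18,22),(22,25),(25,28),(28,31)): 
    k=(r>a)&(r<b)&(y<147); print(a,b,k.sum(),np.percentile(Z[k],[10,50,90]).round(4))
goc(0.2,156.4,170,82.8)
img,d,W=cloud("wrist"); cv2.imwrite("pics/w10.png",cv2.resize(img,(640,480))); Z=W[...,2]; T=tocon(W[...,:2].reshape(-1,2)*1000).reshape(*Z.shape,2); x,y=T[...,0],T[...,1]
for nm,m in (("grip",(Z>.095)&(Z<.105)&(abs(x)<20)&(y>50)&(y<115)),("bar",(Z>.127)&(Z<.14)&(abs(x)<30)&(y>125)&(y<190)),):
    (c,s,a)=cv2.minAreaRect(T[m].astype(np.float32)); print(nm,np.round(c,1),np.round(s,1),round(a,1),m.sum(),np.median(Z[m]))
E
```

```text
10 14 142 [0.1042 0.1051 0.106 ]
14 18 257 [0.1042 0.1051 0.1061]
18 22 364 [0.1043 0.1052 0.1061]
22 25 284 [0.0889 0.1043 0.1055]
25 28 352 [0.0881 0.089  0.09  ]
28 31 364 [0.0872 0.0885 0.0895]
at console [ 2.  62.2] z 227.4 F [ 0.3  0.3 -1. ] gap 0.0598
 offset [ 10.   93.6 -57.4] turn -89.9 | yaw -7.3 q [-0.68  0.21  0.86  1.76 -0.17  1.25  0.1 ]
grip [-0.  63.8] [21.2 11.9] 0.0 426 0.09950363379352167
bar [  0.2 156.4] [14.2 46. ] 87.7 1885 0.1328199622577125
```

View pics/w10.png

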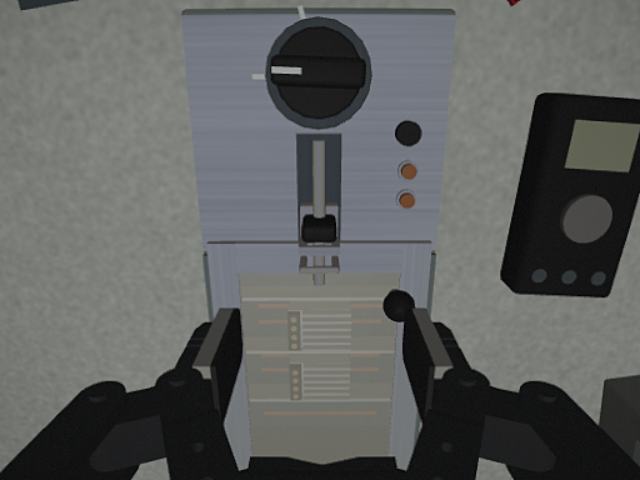

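The bolt rod runs through the staple with its grip at y 63.8 (29.8 mm of travel). The switch bar is at (0.2, 156.4), turned about 2° clockwise, and the skirt top is at 0.105.

Request:
servo_tool(increments=[{"grip":0.3,"offset":[10,93,-20],"turn":[0,0,87.8]},{"grip":0.3,"offset":[10,93,-20],"turn":[0,0,87.8]},{"grip":0.3,"offset":[10,93,-20],"turn":[0,0,87.8]},{"grip":0.3,"offset":[10,93,-20],"turn":[0,0,87.8]},{"grip":0.3,"offset":[10,93,-20],"turn":[0,0,87.8]},{"grip":0.3,"offset":[10,93,-20],"turn":[0,0,87.8]},{"grip":0.3,"offset":[10,93,-20],"turn":[0,0,87.8]},{"grip":0.3,"offset":[10,93,-20],"turn":[0,0,87.8]}])

```text
time_s: 28.3
tool_pos: [0.5627, 0.0129, 0.2033]
tool_rot: [-0.001, 0.243, 0.97, -0.001]
wrist_force: [-0.1, 0.1, -0.9]
finger_gap: 0.0599
```

```bash
python3 - <<'E'
from h import *
goc(0.2,156.4,170,80.5)
E
```

```text
at console [ -1.9 156.1] z 203.3 F [-0.1  0.1 -0.9] gap 0.0599
 offset [  2.1   0.  -33.3] turn 18.6 | yaw 61.9 q [-0.66  0.21  0.64  1.77 -0.13  1.2   1.1 ]
```

Request:
servo_tool(increments=[{"grip":0.3,"offset":[2,0,0],"turn":[0,0,18.6]},{"grip":0.3,"offset":[2,0,0],"turn":[0,0,18.6]},{"grip":0.3,"offset":[2,0,-20],"turn":[0,0,18.6]},{"grip":0.3,"offset":[2,0,-40],"turn":[0,0,18.6]},{"grip":0.3,"offset":[2,0,-50],"turn":[0,0,18.6]},{"grip":0.3,"offset":[2,0,-50],"turn":[0,0,18.6]},{"grip":0.3,"offset":[2,0,-50],"turn":[0,0,18.6]}])

```text
time_s: 29.0
tool_pos: [0.5655, 0.0131, 0.1553]
tool_rot: [-0.0, 0.086, 0.996, -0.0]
wrist_force: [-0.2, -0.3, 0.8]
finger_gap: 0.0594
```

```bash
python3 - <<'E'
from h import *
goc(0.2,156.4,131,80.5)
E
```

```text
at console [  0.9 156.6] z 155.3 F [-0.2 -0.3  0.8] gap 0.0594
 offset [ -0.7  -0.1 -24.3] turn 0.4 | yaw 80.1 q [-0.61  0.26  0.59  1.82 -0.16  1.11  1.44]
```

Request:
servo_tool(increments=[{"grip":0.3,"offset":[-0.7,0,-15],"turn":[0,0,0.4]},{"grip":0.4,"offset":[-0.7,0,-24],"turn":[0,0,0.4]},{"grip":0.6,"offset":[-0.7,0,-24],"turn":[0,0,0.4]},{"grip":0.95,"offset":[-0.7,0,-24],"turn":[0,0,0.4]},{"grip":0.95,"offset":[-0.7,0,-24],"turn":[0,0,0.4]},{"grip":0.95,"offset":[-0.7,0,-24],"turn":[0,0,0.4]},{"grip":0.95,"offset":[-0.7,0,-24],"turn":[0,0,0.4]}])

```text
time_s: 29.7
tool_pos: [0.5647, 0.0115, 0.1319]
tool_rot: [-0.0, 0.083, 0.997, -0.001]
wrist_force: [-1.8, -5.2, 2.0]
finger_gap: 0.0133
```

```bash
python3 - <<'E'
from h import *
goc(0.2,156.4,119,80.5)
E
```

```text
at console [  0.3 155. ] z 131.9 F [-1.8 -5.2  2. ] gap 0.0133
 offset [  0.1   1.4 -12.9] turn 0.0 | yaw 80.5 q [-0.6   0.29  0.58  1.84 -0.18  1.06  1.46]
```

Request:
servo_tool(increments=[{"grip":0.95,"offset":[0,-1,-4],"turn":[0,0,0]},{"grip":0.95,"offset":[0,-1,-8],"turn":[0,0,0]},{"grip":0.95,"offset":[0,-1,-12],"turn":[0,0,0]},{"grip":0.95,"offset":[0,-1,-13],"turn":[0,0,0]},{"grip":0.95,"offset":[0,-1,-13],"turn":[0,0,0]}])

```text
time_s: 30.2
tool_pos: [0.5654, 0.0111, 0.1232]
tool_rot: [0.0, 0.083, 0.997, 0.001]
wrist_force: [-22.5, -3.3, 48.4]
finger_gap: 0.013
```

```bash
python3 - <<'E'
from h import *
goc(0.2,156.4,119,80.5)
E
```

```text
at console [  1.  154.7] z 123.2 F [-22.5  -3.3  48.4] gap 0.013
 offset [-0.6  1.8 -4.2] turn 0.0 | yaw 80.5 q [-0.59  0.3   0.58  1.85 -0.19  1.04  1.47]
```

Request:
servo_tool(increments=[{"grip":0.95,"offset":[0,0,2.5],"turn":[0,0,0]},{"grip":0.95,"offset":[0,0,2.5],"turn":[0,0,-7]},{"grip":0.95,"offset":[0,0,2.5],"turn":[0,0,-14]},{"grip":0.95,"offset":[0,0,2.5],"turn":[0,0,-21]},{"grip":0.95,"offset":[0,0,2.5],"turn":[0,0,-28]},{"grip":0.95,"offset":[0,0,2.5],"turn":[0,0,-35]},{"grip":0.95,"offset":[0,0,2.5],"turn":[0,0,-42]},{"grip":0.95,"offset":[0,0,2.5],"turn":[0,0,-42]}])

```text
time_s: 31.0
tool_pos: [0.5651, 0.011, 0.1233]
tool_rot: [0.0, 0.437, 0.9, 0.0]
wrist_force: [-11.6, -5.1, 24.6]
finger_gap: 0.0127
```

```bash
python3 - <<'E'
from h import *
goc(0.2,155.5,121,80.5-72.2); print(get_obs()["moment"])
E
```

```text
at console [  0.7 154.5] z 123.3 F [-11.6  -5.1  24.6] gap 0.0127
 offset [-0.4  1.  -2.3] turn -29.9 | yaw 38.2 q [-0.7   0.32  0.71  1.86 -0.24  1.05  0.78]
[-1.13621747  2.57864894 -0.01321582]
```

Request:
servo_tool(increments=[{"grip":0.95,"offset":[0,0,0],"turn":[0,0,-7]},{"grip":0.95,"offset":[0,0,0],"turn":[0,0,-14]},{"grip":0.95,"offset":[0,0,0],"turn":[0,0,-21]},{"grip":0.95,"offset":[0,0,0],"turn":[0,0,-27]},{"grip":0.95,"offset":[0,0,0],"turn":[0,0,-30]},{"grip":0.95,"offset":[0,0,0],"turn":[0,0,-32]},{"grip":0.95,"offset":[0,0,0],"turn":[0,0,-32]}])

```text
time_s: 31.7
tool_pos: [0.565, 0.011, 0.1233]
tool_rot: [0.0, 0.666, 0.746, -0.0]
wrist_force: [-12.8, -4.6, 27.7]
finger_gap: 0.0128
```

```bash
python3 - <<'E'
from h import *
goc(0.2,155.5,121,80.5-72.2); print(get_obs()["moment"])
E
```

```text
at console [  0.7 154.5] z 123.3 F [-12.8  -4.6  27.7] gap 0.0128
 offset [-0.3  1.  -2.3] turn 1.8 | yaw 6.5 q [-0.78  0.35  0.82  1.86 -0.29  1.06  0.27]
[-1.20589249  2.8775721   1.11424996]
```

The end stop is felt (1.1 N m). Relaxing, releasing and lifting.

Request:
servo_tool(increments=[{"grip":0.95,"offset":[0,0,2],"turn":[0,0,1]},{"grip":0.5,"offset":[0,0,3],"turn":[0,0,1]},{"grip":0.3,"offset":[0,0,3],"turn":[0,0,1]},{"grip":0.3,"offset":[0,0,5],"turn":[0,0,1]},{"grip":0.3,"offset":[0,0,40],"turn":[0,0,1]},{"grip":0.3,"offset":[0,0,90],"turn":[0,0,1]},{"grip":0.3,"offset":[0,0,130],"turn":[0,0,1]},{"grip":0.3,"offset":[0,0,150],"turn":[0,0,1]}])

```text
time_s: 32.5
tool_pos: [0.5658, 0.0122, 0.2744]
tool_rot: [0.001, 0.659, 0.752, 0.002]
wrist_force: [1.5, 0.4, -0.4]
finger_gap: 0.0598
```

Request:
servo_tool(increments=[{"grip":0.3,"offset":[-15,-90,30],"turn":[0,0,-14]},{"grip":0.3,"offset":[-15,-90,30],"turn":[0,0,-14]},{"grip":0.3,"offset":[-15,-90,30],"turn":[0,0,-14]},{"grip":0.3,"offset":[-15,-90,30],"turn":[0,0,-14]}])

```text
time_s: 32.9
tool_pos: [0.5497, -0.0786, 0.3012]
tool_rot: [-0.0, 0.746, 0.665, 0.0]
wrist_force: [-0.4, 0.7, -0.2]
finger_gap: 0.0601
```

```bash
python3 - <<'E'
from h import *
goc(0,60,230)
img,d,W=cloud("wrist"); cv2.imwrite("pics/w11.png",cv2.resize(img,(640,480))); Z=W[...,2]; T=tocon(W[...,:2].reshape(-1,2)*1000).reshape(*Z.shape,2); x,y=T[...,0],T[...,1]
for nm,m in (("grip",(Z>.095)&(Z<.105)&(abs(x)<20)&(y>50)&(y<115)),("bar",(Z>.115)&(Z<.14)&(abs(x)<30)&(y>125)&(y<190)),):
    (c,s,a)=cv2.minAreaRect(T[m].astype(np.float32)); print(nm,np.round(c,1),np.round(s,1),round(a,1),m.sum(),np.median(Z[m]))
for yy in (-150,-100,-50,0,25): k=(abs(abs(x)-72)<5)&(abs(y-yy)<6); print(yy,k.sum() and np.median(Z[k]).round(4))
E
```

```text
at console [-3.3 63.7] z 301.2 F [-0.4  0.7 -0.2] gap 0.0601
 offset [  2.8  -4.1 -71.2] turn 0 | yaw -6.6 q [-0.79  0.15  0.97  1.66 -0.13  1.39  0.08]
grip [-0.  64.1] [21.7 11.4] 1.2 261 0.0995386423741182
bar [  0.  156.4] [14.1 46.6] 15.1 1037 0.13284413200295
-150 0.0689
-100 0.069
-50 0.069
0 0.0688
25 0.069
```

View pics/w11.png

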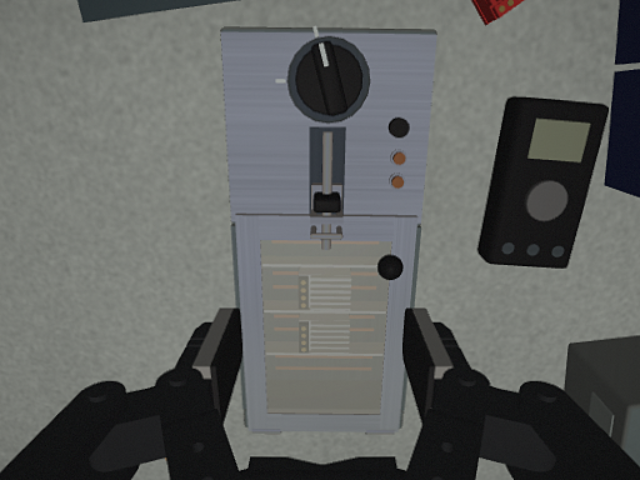

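Everything reads as done: bar at 74.9° (1.31 rad) and sprung out, bolt through the staple, lid flat. One last top-view check of the tray and the bystanders, then hand in.

```bash
python3 - <<'E'
from h import *
img,d,W=cloud("top"); cv2.imwrite("pics/t12.png",cv2.resize(img,(800,600)))
f=np.load("top0.npz")
for nm,(i,w) in {"before":(f["img"],f["W"]),"after":(img,W)}.items():
    Z,X,Y=w[...,2],w[...,0],w[...,1]
    m=(Z>.012)&(Z<.05)&(X>.2)&(X<.78)&(Y<.55)&(Y>-.5)
    n,l,s,c=cv2.connectedComponentsWithStats(m.astype(np.uint8)); print(nm)
    for k in range(1,n):
        if 60<s[k,4]<2000: rect(w,l==k)
o=get_obs(); print(o["time_s"],o["wrist_force"])
E
```

```text
before
 c [ 754.1 -102.8] size [159.9  79.2] ang 80.0 n 1232
 c [672.  424.2] size [ 24.9 168.7] ang 84.4 n 295
 c [716.4  78.5] size [37.3 52. ] ang 29.0 n 232
 c [671.4 235.7] size [33.6 31.7] ang 43.5 n 108
 c [624.3 537.7] size [23.4 45.1] ang 89.9 n 75
 c [614.2 148.5] size [39.1 52.1] ang 5.3 n 245
 c [595.4 315.5] size [54.2 35.7] ang 51.0 n 234
 c [ 537.3 -211.5] size [199.9 142.6] ang 82.7 n 860
 c [530.6 475.5] size [56.5 58.2] ang 88.4 n 239
 c [ 330.8 -436.1] size [ 40.5 143.7] ang 17.4 n 418
 c [295.4 392.3] size [61.1 60.8] ang 1.5 n 241
after
 c [ 751.4 -104.1] size [168.3  56.9] ang 89.9 n 592
 c [689.8 421.7] size [ 25.6 133.2] ang 86.0 n 271
 c [715.9  78.4] size [37.  52.4] ang 27.9 n 231
 c [671.6 236. ] size [32.7 31.6] ang 44.1 n 108
 c [612.3 537.1] size [38.3 25.6] ang 0.0 n 65
 c [530.5 475. ] size [57.7 58.4] ang 88.5 n 235
 c [435.1 218.4] size [36.7 50.1] ang 88.2 n 246
 c [ 330.6 -435.2] size [ 41.5 141.6] ang 16.6 n 422
 c [295.4 392.9] size [60.7 62.6] ang 45.1 n 243
33.0 [ 0.34727804  0.49474843 -0.27278486]
```

View pics/t12.png

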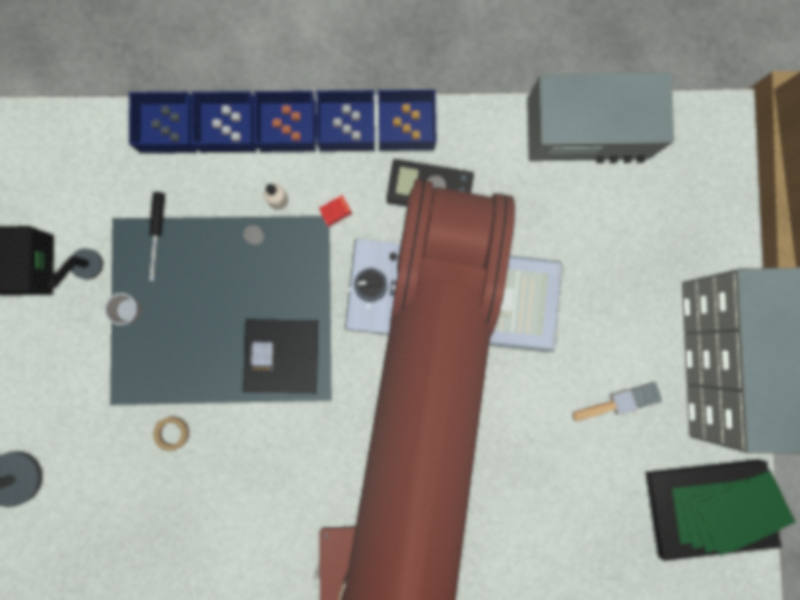

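The top view shows the finished module in the tray at (262,355), no modules left on the mat, and the bystanders where they were.

```bash
python3 -c "
from bench import hand_in
print(hand_in())"
```

```text
the job is handed in; nothing more can be done
None
```

The job is done and handed in at about 33 s on the robot's clock.

- **Modules:** The one finished module went from bay 0 to the black tray. The two waiting modules went into bays 1 and 2, flat and within about 1 mm of centre.
- **Lid, bolt and switch:** I shut the lid, slid the bolt home, then pushed the switch in and turned it clockwise to its end stop before letting it spring out.

What the last checks showed:

- **Lid:** flat at z 0.069 along its whole length.
- **Bolt:** travelled about 29.5–29.8 mm by camera, with the rod through the staple. The push ended against a stop at 11.5 N.
- **Switch:** bar at 74.9° (about 1.31 rad) and sprung back to its original height.
- **Bench:** no modules left on the mat, and the tray holds one module, lying flat.
- **Other things:** no bystander showed a move of more than about 1 mm where the camera had a clear view. The arm partly hid the meter, and the screwdriver's depth outline came out different (about 133 mm long against 169 mm), though in the picture it has not moved. The flux bottle was checked only by eye.

No check failed. The highest force I read was 48 N vertically while pressing the switch, on the fingertips and below the 120 N wrist limit.

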